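# Free the lift's pawl with the sampling probe and let the screens down

### The job

The stack of wooden grading screens sits high on the small bench lift, held by its ratchet pawl. Take the sampling probe from the rubber mat, slip its steel rod under the cross bar on the pawl's tail, ease the bar up only until the pawl comes out of its tooth (do not force it or jack the load up into its top stop), and, keeping it out with the probe, let the load sink until the platform is fully down. Then lay the probe back on the mat; keep the hand itself off the lift and leave the other things where they are.

Things in the scene. Friction and masses are not known exactly. Their poses are not given: they have to be found in the camera images.
- lift: The bench lift, fixed: grey base plate 260 x 200 x 12 mm, aluminium post 30 x 40 mm rising to 227 mm, five dark teeth 16 mm apart on the post's -x face. Origin on the bench under that face, mid-width. The pawl's tail sticks out on the -x side (come from there); the load stands on the +x side; z up. A steel carriage with platform slides on the post.
- carriage (a joint): Height of carriage and load in m: 0 = fully down; about 0.080 at the start, pawl on the topmost tooth; hard top stop at 0.0835. Carriage and load weigh about 0.75 kg (0.6 to 0.9). The guide has slight friction and a damper: with the pawl out the load sinks by itself, at 5 to 10 cm/s if nothing holds it.
- pawl_pin (a point): Pin (along the lift's y) on which the pawl swings. It rides on the carriage: lift x -12 mm, y 0, height 85 mm when fully down, 165 mm at the start. The pawl's tail ends in a cross bar, 10 mm thick, 60 mm long along y, 65 mm from the pin to -x. The tail is bent differently each time and is not measured: at the start the bar's centre is 13 mm above to 25 mm below the pin.
- pawl (a joint): Pawl angle, rad: 0 = nose in over a tooth, comes off it at about 0.18, 0.25 = fully out, at its stop; grows as the bar is lifted (16 mm from 0 to the stop). The bar resists with some 2 to 6 N. Once out, the load hangs on the probe (4 to 9 N) and follows it down. Lower faster than the load sinks and the pawl catches in the next tooth; lift on past the stop and the whole load is jacked up into its top stop.
- probe_grip (a point): The sampling probe, 90 g, loose, lying level on the mat: wooden handle 100 long x 24 wide x 26 high (mm), a round steel rod 10 mm thick sticking 85 mm out of its +x end on the centre line. This point is the place to grip, near the balance point: on the centre line, half-way up, 25 mm behind the handle's +x end, 110 mm behind the tip. x along the rod to the tip, z up.
- probe: The same probe; origin under the middle of the handle on its underside, same axes.
- mat: Black rubber mat, fixed, 270 (x) x 140 (y) x 6 mm, on which the probe lies. Origin at its centre on the bench.
- screens: The load: two stacked wooden screen frames, 150 x 165 x 77 mm, loose inside the low rim of the lift's platform. Origin at the centre of the underside. It stands upright.
- boat: Bystander: open plastic sample tray 160 x 90 x 30 mm, loose. Origin under its centre.
- jar: Bystander: glass jar with steel cap, 60 mm wide, 100 mm tall, loose. Origin under its centre.
- tin: Bystander: round steel tin, 64 mm wide, 45 mm tall, loose. Origin under its centre.
There are look-alikes about, which are no part of the job. There is more than one size of the probe; the job needs the smaller. There is more than one size of the screens; the job needs the smaller.

How it is judged:
On the way, in this order (a step that is already met when the one before it is completed fails the run):
1. the probe holds the pawl out of its tooth while the load is still high (value of joint pawl above 0.2 rad and contact force between probe and lift above 0.5 N and value of joint carriage above 0.05 m), for 0.1 s.
2. the probe still holds the pawl out as the platform comes fully down (value of joint carriage below 0.004 m and contact force between probe and lift above 0.3 N), for 0.05 s.
At the end, for the whole second after the job is handed in: The carriage is within 4 mm of fully down with the screens upright on its platform (within 0.08 rad), and the probe lies at rest on the mat, its grip point over the mat (value of joint carriage below 0.004 m and angle between screens's own z axis and vertical below 0.08 rad and z of screens in the frame of lift below 0.03 m and x of probe_grip in the frame of mat between -0.13 and 0.13 m and y of probe_grip in the frame of mat between -0.065 and 0.065 m and height (world z) of probe_grip below 0.03 m and linear speed of probe below 0.02 m/s); the robot touches nothing.
It fails at once if the probe pushes on the lift with more than 16 N (contact force between probe and lift above 16 N).
It fails at once if the load is jacked up into the lift's top stop (value of joint carriage above 0.0825 m).
It fails at once if the hand touches the lift (contact force between any of the fingers, the arm and lift above 1 N).
It fails at once if the hand pushes the screens (contact force between any of the fingers, the arm, probe and screens above 1 N).
It fails at once if a bystander is shifted by more than 30 mm (distance of any of boat, jar, tin from where it was at the start of the episode above 0.03 m).
It also fails if it takes over 72 s, if anything falls off the work surface, if the arm or the gripper's body presses on something with over 40 N, if the wrist force passes 120 N, or if a joint passes its speed limit or range.

### The arm

A 7-joint arm with a two-finger parallel gripper is mounted at the origin on the work surface. World frame = base frame: x ahead of the robot, y to its left, z up, the work surface at z = 0. Lengths are in m, angles in rad, forces in N, time in s.
With the tool pointing down it reaches from about 0.425 to 0.875 m from the base axis. Payload 4.7 kg.
Tool frame: the origin (TCP) lies on the centre line of the jaws, within the pads' length; the fingertips stand 8 mm ahead of it and the grasp point (between the pads) lies 11 mm behind it; z points along the fingers, y is the direction in which the jaws open and shut (so a half turn about z gives the same grasp; the last joint's range is limited). The gripper opens to 87 mm and grips with 3 to 60 N. Pads are 19 mm wide; open, the fingers measure 117 mm over their backs; the gripper's body (75 mm by 190 mm) begins 51 mm behind the grasp point.
Start: joints at [1.195, 0.321, -0.07, 1.45, 0.023, 1.371, -0.057], TCP at [0.247, -0.601, 0.203] pointing down, gripper open.
Joint ranges: [-2.86, 2.86], [-0.3, 2.09], [-1.38, 1.24], [0.06, 2.45], [-1.56, 4.7], [0.09, 2.05], [-2.69, 2.69]. Speed limits (rad/s): [2.57, 2.57, 3.14, 3.14, 3.14, 3.14, 3.14].

### API

Orientations are given as a rotation vector (axis times angle).
In Python, from bench import status, optics, order gives the robot as it stands.
- The arm moves only by the tool step_arm, never from a script. Its argument "rows" is a list of rows, each a list of 3 entries, a list of its own where there are three numbers: the turn, a rotation vector about the tool's x, y, z in degrees, then the shift along the tool's x, y, z in mm, then the finger opening in mm, from 0 to 87. A call has 1 to 12 rows; each row shifts and turns the pose as measured when the row begins, along the tool's axes as they then stand; what a row does not reach is not made up. A row lasts 1/12 s, in which the tool goes at most 41.7 mm and 7.16 degrees, less where a joint would pass 70% of its speed; a pose out of reach is approached as far as the arm can. A call is refused whole if a number of a shift passes 41.7 or a number of a turn 7.16, either way. A call with a gripper value outside its range is refused whole. The fingers move at their own pace and stop on an object; "grip_force" is the grip in N (left out, the last holds). Time passes only in rows, so rows that do not move let the fingers close. It gives the time, the measured TCP pose, the force and the opening at its end, in the units of the state.
- status.get_state(): the state, without advancing time (a new reading comes with each control period).
- optics.get_image(name): name is "side" or "top"; returns a dict with "frame" (420x560x3 uint8, red, green, blue), "range_z" (420x560 float32, m along the optical axis (not along the pixel's ray), 0 where there is no reading), "K" (3x3 intrinsics, pixels), "R" (3x3) and "t" (3): a world point X has camera coordinates R X + t. Camera axes: x right, y down, z forward; pixel columns grow to the right and rows downward; lengths in m; the calibration is good to about 2 mm. A picture is of the moment at which its call begins.
- order.close_job(): hands the job in, once; it reports no verdict.
The state is a dict: "time": time; "joint_positions": joint angles; "qd": joint speeds; "joint_torque": joint torques, N m; "position": TCP position; "tool_rot": TCP orientation; "ft_force": force on the tool from outside, world axes, zero at the start; "torque": the same for the moment, N m; "grip_width": opening from 0.0 (shut) to 1.0 (fully open).
Only numpy, scipy, OpenCV 4.12 (cv2) and the standard library are available. Lean on these libraries where they do the work, as an engineer would, in place of code of your own. Each camera call takes 0.05 s, during which the arm holds its last target.

## Working session

There is one attempt and no reset: what is moved stays moved. The work goes in short steps, Python scripts to look and compute and a tool call to move; the robot and the scene stay as the last step left them, time stands still between calls to the robot, and variables do not carry over. Pictures are saved under pics/ and viewed, and the job is handed in when it is done.

Besides the shell and the picture viewer there is one more tool, called after "Call:" as name(argument=value, ...), one argument or row to a line, values as JSON. step_arm: Moves the arm, as the interface text tells. Its arguments: {"type":"object","properties":{"rows":{"type":"array"},"grip_force":{"type":"number"}},"required":["rows"]}

```bash
mkdir -p pics; ls
cat > h.py <<'E'
import numpy as np, cv2
from bench import status, optics, order
def grab(n,f):
    d=optics.get_image(n); np.savez('pics/%s.npz'%f,**d)
    cv2.imwrite('pics/%s.png'%f,d['frame'][:,:,::-1]); return d
def load(f): return dict(np.load('pics/%s.npz'%f))
def pt(d,u,v,z=None):
    K,R,t=d['K'],d['R'],d['t']; r=np.linalg.inv(K)@np.array([u,v,1.0]); c=-R.T@t; w=R.T@r
    if z is None: s=d['range_z'][int(round(v)),int(round(u))]
    else: s=(z-c[2])/w[2]
    return c+s*w
def cloud(d):
    K,R,t=d['K'],d['R'],d['t'];h,w=d['range_z'].shape
    u,v=np.meshgrid(np.arange(w),np.arange(h)); s=d['range_z']
    P=np.stack([(u-K[0,2])/K[0,0]*s,(v-K[1,2])/K[1,1]*s,s],-1)
    return (P-t)@R
E
python3 - <<'E'
from h import *
a=grab('top','t0');b=grab('side','s0')
for d in(a,b): print(d['K'].round(1).tolist(),d['R'].round(3).tolist(),d['t'].round(3).tolist(), (-d['R'].T@d['t']).round(3))
print(status.get_state())
E
```

```text
pics
[[417.6, 0.0, 276.4], [0.0, 417.6, 208.6], [0.0, 0.0, 1.0]] [[-0.024, -1.0, -0.006], [-0.98, 0.025, -0.199], [0.199, 0.001, -0.98]] [-0.009, 0.539, 1.09] [ 0.312 -0.024  1.175]
[[476.1, 0.0, 274.4], [0.0, 476.1, 209.1], [0.0, 0.0, 1.0]] [[-0.995, -0.105, -0.001], [-0.054, 0.519, -0.853], [0.09, -0.848, -0.522]] [0.525, 0.128, 1.048] [0.434 0.878 0.657]
{'time': 0.1, 'joint_positions': array([ 1.19511494,  0.32175201, -0.07007695,  1.45156397,  0.02260887,
        1.37081549, -0.05693844]), 'qd': array([ 0.00110076, -0.00278916, -0.00066614, -0.00213826,  0.00039622,
        0.00150016, -0.0002448 ]), 'joint_torque': array([-4.34100375e-04, -4.92572844e+01, -4.05898690e-01, -3.13402355e+01,
       -6.41915831e-02,  3.94520047e-02,  4.53728796e-05]), 'position': array([ 0.24673043, -0.60076636,  0.20176333]), 'tool_rot': array([-3.08046021e+00, -6.08045725e-01,  6.94913913e-04]), 'ft_force': array([-0.81790138, -0.75143823, -0.2839615 ]), 'torque': array([ 0.00404268, -0.06936837,  0.03488857]), 'grip_width': 1.0033081778243615}
```

View pics/t0.png

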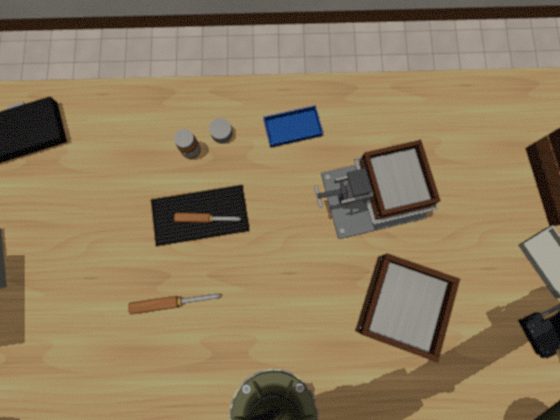

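View pics/s0.png

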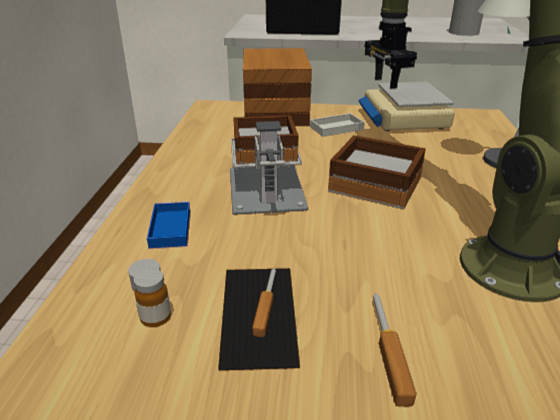

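In the top view there are two probes. The one on the black mat at (207,217) is about 65 px long. The one on the bare bench at (175,303) is about 92 px, so the smaller one on the mat fits. There are also two screen stacks: the smaller on the lift at (400,180), the larger on the bench at (410,305). I'll enlarge crops to confirm, then measure.

Run:
```python
from h import *
a=load('t0');b=load('s0')
def crop(d,x0,x1,y0,y1,s): return cv2.resize(d['frame'][y0:y1,x0:x1,::-1],None,fx=s,fy=s,interpolation=cv2.INTER_CUBIC)
c1=crop(a,140,260,175,315,3);c2=crop(a,305,445,130,245,3)
im=np.zeros((420,800,3),np.uint8);im[:420,:360]=c1;im[:345,370:790]=c2;cv2.imwrite('pics/c1.png',im)
cv2.imwrite('pics/c2.png',crop(b,220,315,105,215,5))
P=cloud(a);f=a['frame'].astype(int)
# handle masks: orange
hsv=cv2.cvtColor(a['frame'],cv2.COLOR_RGB2HSV)
z=P[...,2]
for nm,(x0,x1,y0,y1) in dict(probe=(165,245,205,230)).items():
    m=np.zeros(z.shape,bool);m[y0:y1,x0:x1]=1
    m&=(z>0.012)&(z<.06); p=P[m];print(nm,m.sum(),p.mean(0),np.percentile(z[m],[5,50,95]))
    r=cv2.minAreaRect(p[:,:2].astype(np.float32)*1000);print(r)
for n,(u,v) in dict(mat=(230,205),bench=(260,280),handle=(190,217),rod=(230,218),bar=(320,195)).items(): print(n,pt(a,u,v))
```

```text
probe 447 [0.52413302 0.19021105 0.02790036] [0.01724817 0.02923103 0.03465196]
((532.62109375, 170.50717163085938), (188.60443115234375, 42.651859283447266), 86.54937744140625)
mat [0.56262757 0.11061878 0.00627619]
bench [3.48909975e-01 2.84779984e-02 1.53065681e-04]
handle [0.52513607 0.21850824 0.03546038]
rod [0.52153369 0.10864567 0.02419965]
bar [ 0.54575263 -0.13017751  0.17547678]
```

View pics/c1.png

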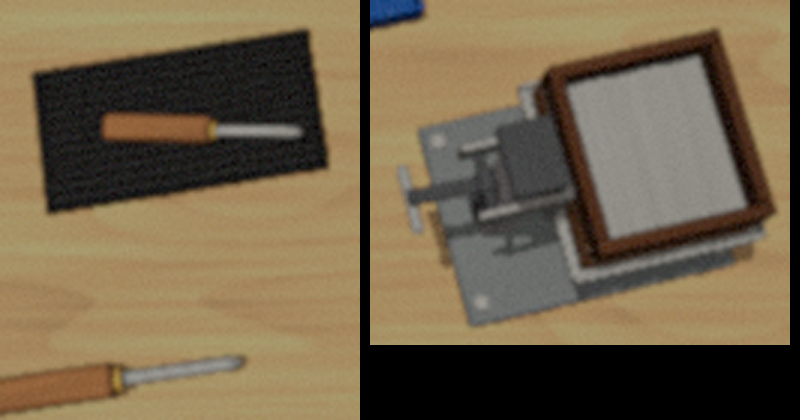

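View pics/c2.png

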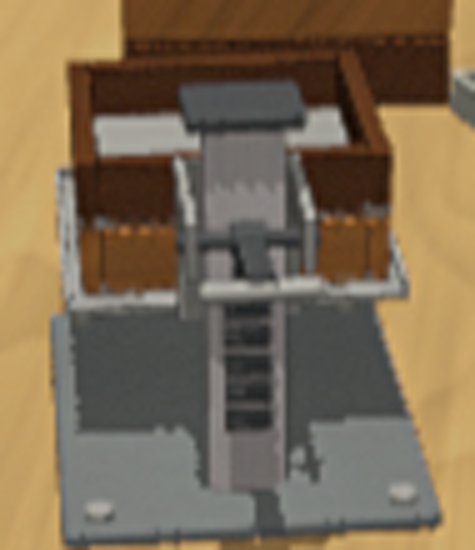

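The crops confirm it. The probe on the mat is the short one, with its tip at (240,218) and collar at (211,218). The lift carries the smaller screens, and the bar's centre is near top (319,197) / side (276,162). Now I'll measure the axes.

Run:
```python
from h import *
a=load('t0');b=load('s0')
Pa,Pb=cloud(a),cloud(b)
# plate corners
ca=[pt(a,321,173.3,.012),pt(a,338.3,238.3,.012),pt(a,426.7,218.5,.012)]
cb=[pt(b,220+62/5,105+537/5,.012),pt(b,220+440/5,105+517/5,.012)]
print('plate top',np.round(ca,4)[:,:2].tolist(),'side',np.round(cb,4)[:,:2].tolist())
d=ca[1]-ca[0];print('len',np.linalg.norm(d),'edge dir deg',np.degrees(np.arctan2(d[1],d[0])))
d=cb[1]-cb[0];print('len',np.linalg.norm(d),np.degrees(np.arctan2(d[1],d[0])))
d=ca[2]-ca[1];print('lenx',np.linalg.norm(d),np.degrees(np.arctan2(d[1],d[0])))
# bar
m=np.zeros(a['range_z'].shape,bool);m[180:212,312:326]=1;m&=Pa[...,2]>.1
p=Pa[m];print('bar top',len(p),p.mean(0),p.min(0),p.max(0));r=cv2.minAreaRect(p[:,:2].astype(np.float32)*1000);print(r)
# bar in side
for u in range(258,295,3):
  print(u,[np.round(Pb[v,u],3).tolist() for v in (159,161,163,165)])
# handle/rod
hsv=cv2.cvtColor(a['frame'],cv2.COLOR_RGB2HSV)
mm=np.zeros(m.shape,bool);mm[205:232,165:248]=1
hm=mm&(hsv[...,1]>120)&(hsv[...,2]>90)
v,u=np.nonzero(hm);q=np.array([pt(a,x,y,.030)[:2] for x,y in zip(u,v)],np.float32)*1000
r=cv2.minAreaRect(q);print('handle',len(q),r)
rm=mm&~hm&(hsv[...,2]>90)
v,u=np.nonzero(rm);q2=np.array([pt(a,x,y,.019)[:2] for x,y in zip(u,v)],np.float32)*1000
print('rod',len(q2),cv2.minAreaRect(q2),q2.mean(0), q.mean(0))
# mat
mk=(a['frame'].max(2)<60).astype(np.uint8);mk[:180]=0;mk[250:]=0;mk[:,:140]=0;mk[:,255:]=0
mk=cv2.morphologyEx(mk,cv2.MORPH_OPEN,np.ones((3,3)));v,u=np.nonzero(mk);q=np.array([pt(a,x,y,.006)[:2] for x,y in zip(u,v)],np.float32)*1000
print('mat',cv2.minAreaRect(q),cv2.boxPoints(cv2.minAreaRect(q)).tolist())
```

```text
plate top [[0.6483, -0.1534], [0.4583, -0.1932], [0.5082, -0.4455]] side [[0.6513, -0.144], [0.459, -0.1837]]
len 0.19416295293409594 edge dir deg -168.1755624401245
len 0.19628235908152275 -168.34346150295835
lenx 0.257155444177288 -78.81393961918853
bar top 124 [ 0.54069914 -0.12681767  0.18931578] [ 0.31163805 -0.14296718  0.16724501] [ 0.57252075 -0.02358211  1.1754805 ]
((436.68096923828125, -86.8349380493164), (34.13292694091797, 278.1755065917969), 70.16287231445312)
258 [[0.585, -0.164, 0.157], [0.595, -0.234, 0.117], [0.595, -0.236, 0.111], [0.596, -0.242, 0.102]]
261 [[0.582, -0.198, 0.141], [0.582, -0.2, 0.134], [0.571, -0.112, 0.172], [0.57, -0.111, 0.167]]
264 [[0.575, -0.198, 0.141], [0.574, -0.194, 0.137], [0.564, -0.117, 0.17], [0.564, -0.114, 0.166]]
267 [[0.565, -0.182, 0.149], [0.565, -0.185, 0.143], [0.557, -0.121, 0.168], [0.557, -0.118, 0.165]]
270 [[0.551, -0.128, 0.175], [0.55, -0.121, 0.174], [0.55, -0.12, 0.169], [0.551, -0.121, 0.163]]
273 [[0.544, -0.13, 0.175], [0.544, -0.122, 0.173], [0.544, -0.122, 0.168], [0.544, -0.123, 0.163]]
276 [[0.545, -0.203, 0.
[... 502 characters left out ...]
 [0.512, -0.272, 0.103], [0.511, -0.265, 0.101], [0.511, -0.263, 0.096]]
294 [[0.504, -0.273, 0.109], [0.504, -0.275, 0.102], [0.503, -0.265, 0.101], [0.513, -0.441, 0.009]]
handle 308 ((512.6422729492188, 163.709228515625), (204.38339233398438, 42.29660415649414), 85.05240631103516)
rod 116 ((522.0422973632812, 112.10261535644531), (101.4537353515625, 74.37464904785156), 89.40680694580078) [525.4862   113.147896] [525.80975 212.85603]
mat ((536.5813598632812, 197.90567016601562), (134.1994171142578, 264.62481689453125), 7.910971164703369) [[451.9095458984375, 319.7236328125], [488.3309326171875, 57.61724853515625], [621.253173828125, 76.08770751953125], [584.831787109375, 338.194091796875]]
```

Run:
```python
from h import *
a=load('t0');b=load('s0')
Pa,Pb=cloud(a),cloud(b)
print(a['range_z'][195,310:335].round(3).tolist())
for v in range(182,212,2):
  print(v,[ (u,Pa[v,u].round(3).tolist()) for u in range(312,328) if .15<Pa[v,u,2]<.2])
def tri(pa,pb):
  A=[]
  for d,(u,v) in((a,pa),(b,pb)):
    M=d['K']@np.c_[d['R'],d['t']];A+= [u*M[2]-M[0],v*M[2]-M[1]]
  X=np.linalg.svd(np.array(A))[2][-1];return X[:3]/X[3]
im=np.zeros((500,790,3),np.uint8)
x=cv2.resize(a['frame'][178:215,305:345,::-1],None,fx=10,fy=10,interpolation=cv2.INTER_NEAREST);im[:370,:400]=x
x=cv2.resize(b['frame'][145:180,255:294,::-1],None,fx=10,fy=10,interpolation=cv2.INTER_NEAREST);im[:350,400:790]=x
cv2.imwrite('pics/c3.png',im)
# handle
y=Pa[205:232,165:248];
f=a['frame']
im=cv2.resize(f[203:233,168:248,::-1],None,fx=10,fy=10,interpolation=cv2.INTER_NEAREST);cv2.imwrite('pics/c4.png',im)
```

```text
[1.2089999914169312, 1.2029999494552612, 1.2029999494552612, 1.2070000171661377, 1.2059999704360962, 1.2059999704360962, 1.031999945640564, 1.0290000438690186, 1.024999976158142, 1.024999976158142, 1.0260000228881836, 1.0269999504089355, 1.0260000228881836, 1.027999997138977, 1.0290000438690186, 1.0269999504089355, 1.0299999713897705, 1.031000018119812, 1.0269999504089355, 1.031999945640564, 1.0299999713897705, 1.0290000438690186, 1.031999945640564, 1.0299999713897705, 1.031000018119812]
182 []
184 []
186 [(314, [0.57, -0.117, 0.17]), (315, [0.57, -0.119, 0.172]), (316, [0.569, -0.121, 0.174]), (317, [0.57, -0.124, 0.172])]
188 [(314, [0.565, -0.117, 0.169]), (315, [0.565, -0.119, 0.171]), (316, [0.564, -0.121, 0.175]), (317, [0.564, -0.124, 0.173])]
190 [(315, [0.56, -0.119, 0.172]), (316, [0.559, -0.121, 0.173]), (317, [0.56, -0.124, 0.171]), (318, [0.56, -0.127, 0.168])]
192 [(315, [0.555, -0.119, 0.17]), (316, [0.554, -0.121, 0.173]), (317, [0.554, -0.123, 0.172]), (318, [0.555, -0.126, 0.17]), (321, [0.553, -0.133, 0.176]), (322, [0.553, -0.135, 0.176]), (323, [0.553, -0.138, 0.
[... 896 characters left out ...]
9, -0.123, 0.172]), (318, [0.538, -0.125, 0.177]), (319, [0.539, -0.128, 0.172]), (320, [0.538, -0.13, 0.174])]
200 [(317, [0.534, -0.123, 0.172]), (318, [0.534, -0.125, 0.172]), (319, [0.534, -0.127, 0.174]), (320, [0.533, -0.13, 0.176]), (321, [0.534, -0.132, 0.172])]
202 [(318, [0.529, -0.125, 0.171]), (319, [0.529, -0.127, 0.172]), (320, [0.529, -0.13, 0.174]), (321, [0.529, -0.132, 0.17])]
204 [(318, [0.525, -0.125, 0.167]), (319, [0.524, -0.127, 0.172]), (320, [0.523, -0.129, 0.175]), (321, [0.524, -0.132, 0.173]), (322, [0.524, -0.135, 0.169])]
206 [(319, [0.519, -0.127, 0.172]), (320, [0.519, -0.129, 0.171]), (321, [0.519, -0.132, 0.173]), (322, [0.518, -0.134, 0.176])]
208 []
210 []
```

View pics/c3.png

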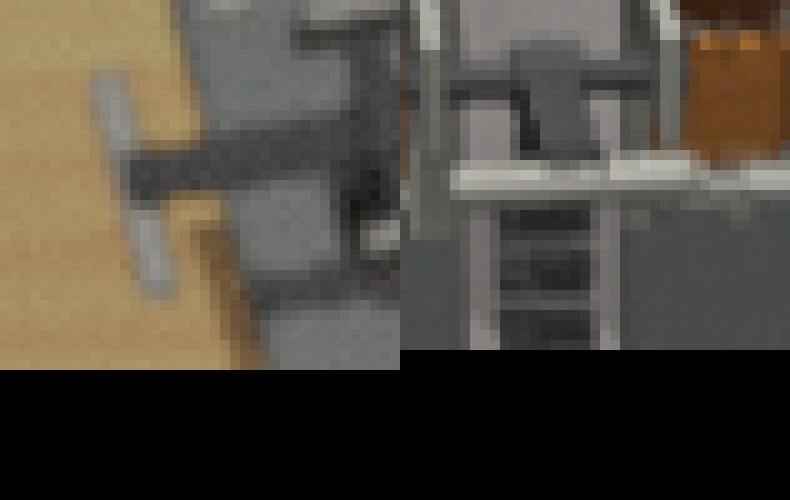

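View pics/c4.png

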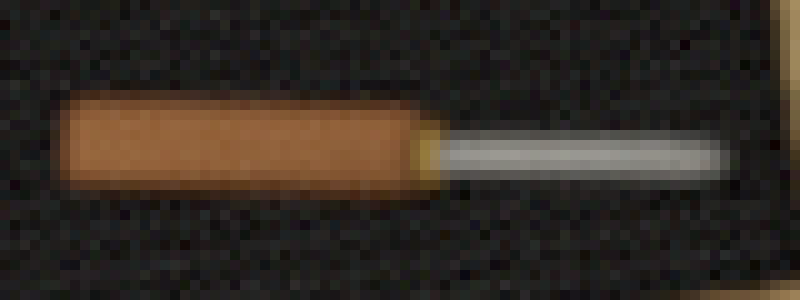

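```bash
cat >> h.py <<'E'
from scipy.spatial.transform import Rotation as Ro
def tool():
    s=status.get_state(); return np.array(s['position']),Ro.from_rotvec(s['tool_rot']),s
def want(xyaw,pitch=0):
    # tool down, tool x at yaw (deg); then turn about tool y by pitch
    c,s=np.cos(np.radians(xyaw)),np.sin(np.radians(xyaw))
    return Ro.from_matrix(np.array([[c,s,0],[s,-c,0],[0,0,-1]]))*Ro.from_euler('y',pitch,degrees=True)
def rep(tgt,xyaw,pitch=0):
    p,R,s=tool(); T=want(xyaw,pitch)
    print('t',round(s['time'],2),'pos',p.round(4),'F',s['ft_force'].round(2),'M',s['torque'].round(3),'w',round(s['grip_width'],3))
    print(' turn total',np.degrees((R.inv()*T).as_rotvec()).round(2),' shift in present axes',(R.inv().apply(np.array(tgt)-p)*1000).round(1),' shift in turned axes',(T.inv().apply(np.array(tgt)-p)*1000).round(1))
E
python3 - <<'E'
from h import *
a=load('t0')
B=pt(a,174.3,217.2,.032);F=pt(a,210.6,217.8,.032);T=pt(a,241,218.7,.019);C=pt(a,212,218.4,.019)
print(B,F,C,T,np.linalg.norm((T-B)[:2]))
d=(T-B)[:2];d/=np.linalg.norm(d);print('yaw',np.degrees(np.arctan2(d[1],d[0])))
G=T[:2]-d*.1;print('grip at 100 behind tip',G)
rep([G[0],G[1],.25],np.degrees(np.arctan2(d[1],d[0]))+180)
E
```

```text
[0.52633417 0.26302975 0.032     ] [0.5220546  0.16178811 0.032     ] [0.52262958 0.15993954 0.019     ] [0.51969162 0.07828569 0.019     ] 0.18486343527296592
yaw -92.0592073549787
grip at 100 behind tip [0.52328484 0.17822111]
t 0.1 pos [ 0.2467 -0.6008  0.2018] F [-0.82 -0.75 -0.28] M [ 0.004 -0.069  0.035] w 1.003
 turn total [-9.000e-02 -5.000e-02 -6.561e+01]  shift in present axes [ 551.8 -615.6  -47.2]  shift in turned axes [788.4 248.4 -48.2]
```

Call:
step_arm(
  rows=[
    [[0,0,-6.6],[0,0,-6],87],
    [[0,0,-6.6],[0,0,-6],87],
    [[0,0,-6.6],[0,0,-6],87],
    [[0,0,-6.6],[0,0,-6],87],
    [[0,0,-6.6],[0,0,-6],87],
    [[0,0,-6.6],[0,0,-6],87],
    [[0,0,-6.6],[0,0,-6],87],
    [[0,0,-6.6],[0,0,-6],87],
    [[0,0,-6.6],[0,0,-6],87],
    [[0,0,-6.4],[0,0,-6],87],
  ],
  grip_force=60,
)

```text
time: 0.93
position: [0.2451, -0.5969, 0.2552]
tool_rot: [-2.186, -2.233, -0.01]
ft_force: [-0.2, -0.3, 0.1]
grip_width: 1.0
```

```bash
python3 -c "
from h import *
rep([.5233,.178,.2],88)"
```

```text
t 0.93 pos [ 0.2451 -0.5969  0.2552] F [-0.18 -0.29  0.06] M [-0.044 -0.174  0.073] w 1.0
 turn total [-0.44 -0.94  3.23]  shift in present axes [767.7 295.3  65.9]  shift in turned axes [784.2 251.   55.2]
```

Call:
step_arm(
  rows=[
    [[0,0,3],[32,11,0],87],
    [[0,0,0],[32,10,0],87],
    [[0,0,0],[32,10,0],87],
    [[0,0,0],[32,10,0],87],
    [[0,0,0],[32,10,0],87],
    [[0,0,0],[32,10,0],87],
    [[0,0,0],[32,10,0],87],
    [[0,0,0],[32,10,0],87],
    [[0,0,0],[32,10,0],87],
    [[0,0,0],[32,10,0],87],
    [[0,0,0],[32,10,0],87],
    [[0,0,0],[32,10,0],87],
  ],
)

```text
time: 1.93
position: [0.3733, -0.2057, 0.253]
tool_rot: [-2.249, -2.156, -0.004]
ft_force: [0.9, -0.7, 0.2]
grip_width: 0.996
```

```bash
python3 -c "
from h import *
rep([.5233,.178,.15],88)"
```

```text
t 1.93 pos [ 0.3733 -0.2057  0.253 ] F [ 0.94 -0.65  0.16] M [-0.064 -0.145 -0.031] w 0.996
 turn total [-0.97 -1.15 -0.43]  shift in present axes [387.5 135.4 108.5]  shift in turned axes [388.7 136.5 103. ]
```

Call:
step_arm(
  rows=[
    [[0,0,0],[34,12,8],87],
    [[0,0,0],[34,12,8],87],
    [[0,0,0],[34,12,8],87],
    [[0,0,0],[34,12,8],87],
    [[0,0,0],[34,12,8],87],
    [[0,0,0],[34,12,8],87],
    [[0,0,0],[34,12,8],87],
    [[0,0,0],[34,12,8],87],
    [[0,0,0],[34,12,8],87],
    [[-0.8,-1,-0.4],[34,12,8],87],
    [[0,0,0],[30,10,8],87],
    [[0,0,0],[10,4,4],87],
  ],
)

```text
time: 2.93
position: [0.525, 0.1921, 0.1606]
tool_rot: [2.258, 2.178, -0.0]
ft_force: [-0.6, -0.8, 0.9]
grip_width: 1.003
```

```bash
python3 -c "
from h import *
rep([.5233,.178,.10],88)"
```

```text
t 2.93 pos [0.525  0.1921 0.1606] F [-0.62 -0.81  0.92] M [-0.043 -0.018  0.029] w 1.003
 turn total [ 0.19  0.19 -0.08]  shift in present axes [-13.9  -1.3  60.6]  shift in turned axes [-14.1  -1.2  60.6]
```

Call:
step_arm(
  rows=[
    [[0,0,0],[-8,-1,15],87],
    [[0,0,0],[-6,0,20],87],
    [[0,0,0],[0,0,20],87],
    [[0,0,0],[0,0,10],87],
    [[0,0,0],[0,0,0],87],
  ],
)

```text
time: 3.35
position: [0.5214, 0.1859, 0.0906]
tool_rot: [-2.246, -2.192, -0.001]
ft_force: [-0.3, 0.3, -0.0]
grip_width: 1.0
```

```bash
python3 -c "
from h import *
rep([.5233,.178,.017],88);grab('top','t1');grab('side','s1')
d=load('s1');cv2.imwrite('pics/c5.png',cv2.resize(d['frame'][200:390,170:340,::-1],None,fx=3,fy=3))"
```

```text
t 3.35 pos [0.5214 0.1859 0.0906] F [-0.26  0.32 -0.02] M [-0.048 -0.123 -0.026] w 1.0
 turn total [-0.1  -0.15  0.62]  shift in present axes [-8.1  2.2 73.6]  shift in turned axes [-7.9  2.2 73.6]
```

View pics/c5.png

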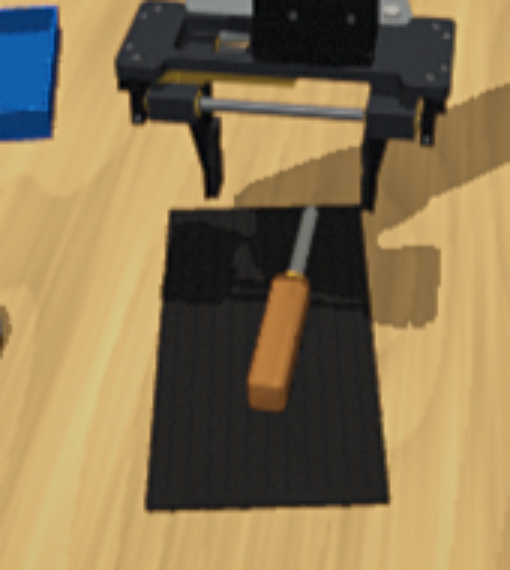

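The side view shows the open fingers, at crop (212,195) and (370,205), straddling the probe with the handle between them. Going down.

Call:
step_arm(
  rows=[
    [[0,0,0.6],[-8,2,20],87],
    [[0,0,0],[0,0,20],87],
    [[0,0,0],[0,0,14],87],
    [[0,0,0],[0,0,8],87],
    [[0,0,0],[0,0,0],87],
  ],
)

```text
time: 3.87
position: [0.5306, 0.1797, 0.0352]
tool_rot: [2.258, 2.176, 0.02]
ft_force: [-0.4, -0.4, -0.6]
grip_width: 0.995
```

```bash
python3 -c "
from h import *
rep([.5233,.178,.017],88)"
```

```text
t 3.87 pos [0.5306 0.1797 0.0352] F [-0.36 -0.38 -0.61] M [-0.033 -0.036 -0.007] w 0.995
 turn total [ 0.75 -0.31 -0.12]  shift in present axes [-2.1 -7.5 18.1]  shift in turned axes [-2.  -7.2 18.2]
```

Call:
step_arm(
  rows=[
    [[0.7,0,0],[-2,-7,7],87],
    [[0,0,0],[0,0,6],87],
    [[0,0,0],[0,0,3],87],
    [[0,0,0],[0,0,0],87],
  ],
)

```text
time: 4.2
position: [0.5246, 0.1789, 0.0203]
tool_rot: [-2.26, -2.179, -0.011]
ft_force: [-1.1, 1.0, 0.3]
grip_width: 1.0
```

```bash
python3 -c "
from h import *
for i in range(4):
  rep([.5233,.178,.017],88);optics.get_image('top')"
```

```text
t 4.2 pos [0.5246 0.1789 0.0203] F [-1.14  1.01  0.31] M [-0.055 -0.125 -0.004] w 1.0
 turn total [ 0.18 -0.37 -0.1 ]  shift in present axes [-1.  -1.3  3.3]  shift in turned axes [-1.  -1.3  3.3]
t 4.25 pos [0.5249 0.1791 0.0206] F [ 0.33 -1.48 -0.73] M [ 0.012 -0.073 -0.025] w 1.005
 turn total [ 0.21 -0.38 -0.1 ]  shift in present axes [-1.2 -1.5  3.6]  shift in turned axes [-1.1 -1.5  3.6]
t 4.3 pos [0.5251 0.1791 0.0208] F [-0.38 -0.02 -0.06] M [-0.021 -0.127 -0.028] w 1.002
 turn total [ 0.23 -0.38 -0.11]  shift in present axes [-1.2 -1.7  3.8]  shift in turned axes [-1.2 -1.7  3.8]
t 4.35 pos [0.5252 0.1792 0.021 ] F [ 0.59 -0.52  0.72] M [-0.113 -0.155  0.016] w 1.001
 turn total [ 0.25 -0.39 -0.11]  shift in present axes [-1.3 -1.9  4. ]  shift in turned axes [-1.3 -1.9  4. ]
```

Call:
step_arm(
  rows=[
    [[0,0,0],[-1,-1.5,5],87],
    [[0,0,0],[0,0,0],40],
    [[0,0,0],[0,0,0],10],
    [[0,0,0],[0,0,0],10],
    [[0,0,0],[0,0,0],10],
    [[0,0,0],[0,0,0],10],
    [[0,0,0],[0,0,0],10],
    [[0,0,0],[0,0,0],10],
  ],
  grip_force=60,
)

```text
time: 5.07
position: [0.5243, 0.1784, 0.0164]
tool_rot: [-2.262, -2.18, -0.014]
ft_force: [0.3, 0.4, 0.1]
grip_width: 0.556
```

```bash
python3 -c "
from h import *
rep([.5233,.178,.017],88)"
```

```text
t 5.07 pos [0.5243 0.1784 0.0164] F [0.27 0.42 0.14] M [-0.036 -0.044  0.004] w 0.556
 turn total [ 0.34 -0.4  -0.11]  shift in present axes [-0.4 -1.  -0.7]  shift in turned axes [-0.4 -1.  -0.6]
```

Call:
step_arm(
  rows=[
    [[0,0,0],[0,0,0],10],
    [[0,0,0],[0,0,0],10],
    [[0,0,0],[0,0,0],10],
    [[0,0,0],[0,0,0],10],
    [[0,0,0],[0,0,0],10],
    [[0,0,0],[0,0,0],10],
    [[0,0,0],[0,0,0],10],
    [[0,0,0],[0,0,0],10],
  ],
)

```text
time: 5.73
position: [0.5244, 0.1784, 0.0164]
tool_rot: [-2.262, -2.18, -0.015]
ft_force: [-0.1, 0.2, 0.1]
grip_width: 0.123
```

```bash
python3 -c "
from h import *
rep([.5233,.178,.017],88)"
```

```text
t 5.73 pos [0.5244 0.1784 0.0164] F [-0.11  0.18  0.06] M [-0.01  -0.084 -0.003] w 0.123
 turn total [ 0.35 -0.41 -0.12]  shift in present axes [-0.5 -1.1 -0.6]  shift in turned axes [-0.5 -1.1 -0.6]
```

The width of 0.123 is about 10.7 mm. That suggests the rod or nothing, not the 24 mm handle, so I'll look.

```bash
python3 -c "
from h import *
grab('side','s2');a=grab('top','t2')
d=load('s2');cv2.imwrite('pics/c6.png',np.hstack([cv2.resize(d['frame'][220:370,200:320,::-1],(400,500)),cv2.resize(a['frame'][160:260,140:220,::-1],(400,500))]))"
```

```text
(no output)
```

View pics/c6.png

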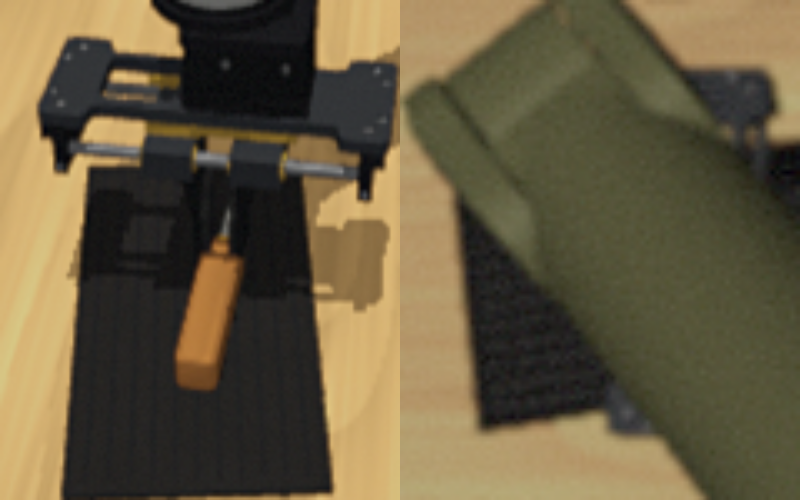

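```bash
python3 -c "
from h import *
d=load('s2');P=cloud(d);t=load('t2');Q=cloud(t)
print('handle back top',pt(d,261,326),'collar',pt(d,200+222*.3,220+243*.3,.025),'handle front top',pt(d,200+225*.3,220+255*.3),pt(d,200+225*.3,220+255*.3,.032))
for u,v in ((170,160),(255,160)): print('pusher blocks',pt(d,200+u*.3,220+v*.3))
for u,v in ((70,60),(380,90),(75,100),(380,110)): print('body',pt(d,200+u*.3,220+v*.3))
for u,v in ((740,90),(630,415)): print('top body',pt(t,140+(u-400)*.2,160+v*.2))
print('mat far edge side',pt(d,200+95*.3,220+170*.3,.006), pt(d,200+300*.3,220+170*.3,.006))
"
```

```text
handle back top [0.52412488 0.26299458 0.03110992] collar [0.52550039 0.16711331 0.025     ] handle front top [0.5216911  0.18379913 0.030825  ] [0.52152714 0.18510091 0.032     ]
pusher blocks [0.54667295 0.21613603 0.1244543 ]
pusher blocks [0.50109206 0.21480289 0.12713566]
body [0.61014043 0.16398516 0.14882413]
body [0.43696331 0.17330203 0.14785445]
body [0.59992506 0.20080058 0.14891371]
body [0.43634936 0.18958818 0.14646611]
top body [0.60458605 0.15064742 0.146191  ]
top body [0.43908699 0.20369054 0.14674309]
mat far edge side [0.61854191 0.08427575 0.006     ] [0.48628976 0.07057269 0.006     ]
```

```bash
python3 -c "
from h import *
d=load('s2');e=load('s1');P=cloud(d)
for v in range(270,345,4):print(v,[(u,P[v,u].round(3).tolist()) for u in (258,262,266,270)])
c=lambda q:cv2.resize(q['frame'][260:345,235:285,::-1],(350,595),interpolation=cv2.INTER_CUBIC)
cv2.imwrite('pics/c7.png',np.hstack([c(e),c(d)]))"
```

```text
270 [(258, [0.535, 0.212, 0.118]), (262, [0.528, 0.211, 0.118]), (266, [0.52, 0.211, 0.118]), (270, [0.513, 0.215, 0.122])]
274 [(258, [0.538, 0.19, 0.09]), (262, [0.532, 0.184, 0.086]), (266, [0.537, 0.085, 0.006]), (270, [0.512, 0.218, 0.115])]
278 [(258, [0.538, 0.191, 0.081]), (262, [0.531, 0.186, 0.078]), (266, [0.535, 0.099, 0.006]), (270, [0.516, 0.19, 0.083])]
282 [(258, [0.539, 0.19, 0.071]), (262, [0.531, 0.188, 0.07]), (266, [0.534, 0.111, 0.005]), (270, [0.516, 0.19, 0.073])]
286 [(258, [0.539, 0.19, 0.061]), (262, [0.531, 0.189, 0.061]), (266, [0.532, 0.124, 0.006]), (270, [0.516, 0.189, 0.062])]
290 [(258, [0.539, 0.19, 0.051]), (262, [0.531, 0.19, 0.051]), (266, [0.528, 0.154, 0.021]), (270, [0.516, 0.189, 0.053])]
294 [(258, [0.539, 0.191, 0.042]), (262, [0.532, 0.186, 0.038]), (266, [0.525, 0.177, 0.031]), (270, [0.516, 0.188, 0.041])]
298 [(258, [0.543, 0.165, 0.008]), (262, [0.532, 0.189, 0.031]), (266, [0.524, 0.19, 0.032]), (270, [0.517, 0.186, 0.03])]
302 [(258, [0.542, 0.175, 0.007]), (262, [0.531, 0.199, 0.03]), (266, [0.523, 0.201, 0.032]), (270, [0.515, 0.19
[... 551 characters left out ...]
24, 0.253, 0.031]), (266, [0.517, 0.248, 0.027]), (270, [0.512, 0.226, 0.006])]
326 [(258, [0.53, 0.263, 0.03]), (262, [0.523, 0.261, 0.029]), (266, [0.516, 0.255, 0.024]), (270, [0.511, 0.237, 0.007])]
330 [(258, [0.529, 0.268, 0.026]), (262, [0.522, 0.269, 0.027]), (266, [0.516, 0.254, 0.013]), (270, [0.51, 0.247, 0.006])]
334 [(258, [0.529, 0.268, 0.016]), (262, [0.522, 0.268, 0.016]), (266, [0.516, 0.256, 0.005]), (270, [0.509, 0.255, 0.004])]
338 [(258, [0.53, 0.267, 0.005]), (262, [0.522, 0.267, 0.005]), (266, [0.515, 0.266, 0.005]), (270, [0.508, 0.264, 0.004])]
342 [(258, [0.528, 0.278, 0.006]), (262, [0.521, 0.277, 0.006]), (266, [0.514, 0.274, 0.004]), (270, [0.507, 0.274, 0.004])]
```

View pics/c7.png

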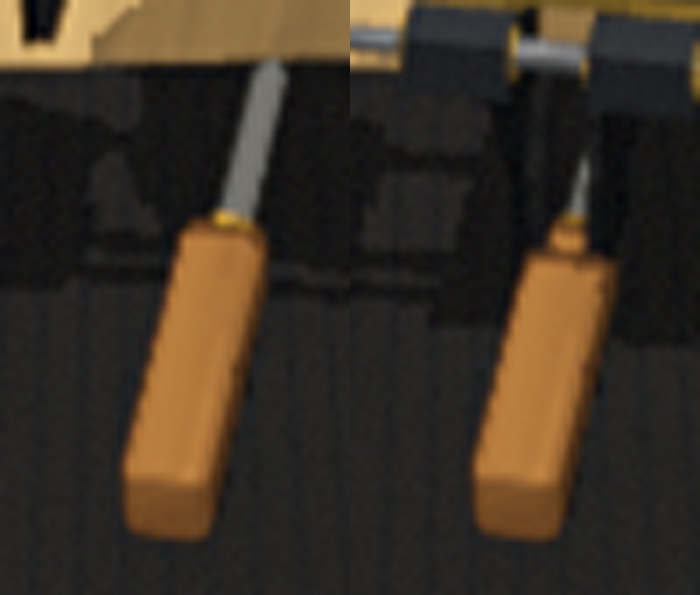

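```bash
python3 -c "
from h import *
d=load('s1');P=cloud(d)
for u in (239,240,241,292,293,294):print(u,[(v,P[v,u].round(3).tolist()) for v in range(246,274,2)])
e=load('s2');P=cloud(e);
for v in (284,288,291,292,293,294,295,296,297):print(v,[(u,P[v,u].round(3).tolist()) for u in range(252,278,2)])
print(status.get_state()['grip_width'],status.get_state()['time'])
"
```

```text
239 [(246, [0.571, 0.194, 0.155]), (248, [0.571, 0.196, 0.152]), (250, [0.571, 0.197, 0.148]), (252, [0.571, 0.197, 0.144]), (254, [0.434, 0.878, 0.657]), (256, [0.571, 0.197, 0.135]), (258, [0.571, 0.199, 0.132]), (260, [0.571, 0.197, 0.126]), (262, [0.572, 0.197, 0.121]), (264, [0.572, 0.198, 0.117]), (266, [0.572, 0.199, 0.114]), (268, [0.599, 0.065, 0.001]), (270, [0.596, 0.08, 0.007]), (272, [0.595, 0.085, 0.006])]
240 [(246, [0.569, 0.196, 0.156]), (248, [0.569, 0.197, 0.153]), (250, [0.569, 0.195, 0.147]), (252, [0.57, 0.194, 0.142]), (254, [0.57, 0.193, 0.136]), (256, [0.57, 0.196, 0.134]), (258, [0.57, 0.194, 0.128]), (260, [0.57, 0.196, 0.125]), (262, [0.571, 0.194, 0.119]), (264, [0.57, 0.196, 0.116]), (266, [0.571, 0.196, 0.111]), (268, [0.598, 0.061, -0.002]), (270, [0.594, 0.078, 0.006]), (272, [0.593, 0.086, 0.007])]
241 [(246, [0.567, 0.195, 0.156]), (248, [0.567, 0.196, 0.152]), (250, [0.567, 0.195, 0.147]), (252, [0.567, 0.195, 0.143]), (254, [0.568, 0.195, 0.138]), (256, [0.568, 0.196, 0.134]), (258, [0.568, 0.195, 0.129]), (260, [0.568, 0.194, 0.124]), (262, [0.56
[... 4270 characters left out ...]
7, 0.006]), (260, [0.537, 0.177, 0.025]), (262, [0.532, 0.189, 0.035]), (264, [0.529, 0.183, 0.031]), (266, [0.525, 0.181, 0.029]), (268, [0.521, 0.183, 0.032]), (270, [0.516, 0.19, 0.038]), (272, [0.512, 0.19, 0.038]), (274, [0.512, 0.154, 0.007]), (276, [0.508, 0.151, 0.004])]
297 [(252, [0.556, 0.161, 0.006]), (254, [0.552, 0.158, 0.004]), (256, [0.548, 0.161, 0.006]), (258, [0.544, 0.159, 0.005]), (260, [0.536, 0.185, 0.029]), (262, [0.532, 0.188, 0.032]), (264, [0.528, 0.188, 0.033]), (266, [0.525, 0.185, 0.03]), (268, [0.521, 0.185, 0.031]), (270, [0.517, 0.186, 0.032]), (272, [0.512, 0.191, 0.037]), (274, [0.512, 0.155, 0.004]), (276, [0.508, 0.157, 0.007])]
0.12046095463775061 5.8333
```

The fingers closed to the commanded 10 mm on nothing, just above the handle. In the depth image the fingertips are at z≈0.037, while the reported TCP z of 0.016 implies 0.008. The 28 mm offset was the same in the earlier picture, where tips at 0.111 went with a TCP of 0.0906. So I take the true tip height as reported z + 0.020 and trust the pictures. Reopen, go down, regrip.

Call:
step_arm(
  rows=[
    [[0,0,0],[0,-1,0],55],
    [[0,0,0],[0,0,0],55],
    [[0,0,0],[0,0,0],55],
    [[0,0,0],[0,0,0],55],
    [[0,0,0],[0,0,0],55],
    [[0,0,0],[0,0,0],55],
    [[0,0,0],[0,0,0],55],
    [[0,0,0],[0,0,0],55],
    [[0,0,0],[0,0,0],55],
    [[0,0,0],[0,0,5],55],
    [[0,0,0],[0,0,4],55],
    [[0,0,0],[0,0,0],55],
  ],
)

```text
time: 6.83
position: [0.5236, 0.1785, 0.0068]
tool_rot: [-2.262, -2.18, -0.015]
ft_force: [-0.3, 0.0, -0.8]
grip_width: 0.634
```

```bash
python3 -c "
from h import *
rep([.5233,.178,-.009],88)"
```

```text
t 6.83 pos [0.5236 0.1785 0.0068] F [-0.29  0.05 -0.79] M [-0.026 -0.062  0.005] w 0.634
 turn total [ 0.38 -0.4  -0.13]  shift in present axes [-0.6 -0.4 15.8]  shift in turned axes [-0.5 -0.2 15.8]
```

Call:
step_arm(
  rows=[
    [[0,0,0],[-0.5,0,6],55],
    [[0,0,0],[0,0,5],55],
    [[0,0,0],[0,0,3],55],
    [[0,0,0],[0,0,0],55],
  ],
)

```text
time: 7.17
position: [0.5231, 0.1778, -0.0095]
tool_rot: [-2.262, -2.179, -0.014]
ft_force: [-0.5, -0.5, -0.6]
grip_width: 0.632
```

```bash
python3 -c "
from h import *
rep([.5233,.178,-.009],88);d=grab('side','s3');P=cloud(d)
for u in range(240,290,2):
  c=[(v,P[v,u].round(3).tolist()) for v in range(275,312) if .18<P[v,u,1]<.2]
  print(u,c[-1:] )
cv2.imwrite('pics/c8.png',cv2.resize(d['frame'][240:350,210:310,::-1],None,fx=5,fy=5))"
```

```text
t 7.17 pos [ 0.5231  0.1778 -0.0095] F [-0.54 -0.5  -0.62] M [-0.024 -0.081  0.003] w 0.632
 turn total [ 0.31 -0.39 -0.12]  shift in present axes [ 0.2  0.2 -0.5]  shift in turned axes [ 0.2  0.2 -0.5]
240 [(310, [0.574, 0.199, 0.004])]
242 [(310, [0.57, 0.199, 0.005])]
244 [(309, [0.567, 0.194, 0.004])]
246 [(310, [0.562, 0.199, 0.005])]
248 [(310, [0.558, 0.198, 0.006])]
250 [(310, [0.555, 0.198, 0.005])]
252 [(311, [0.55, 0.2, 0.005])]
254 [(311, [0.547, 0.199, 0.005])]
256 [(311, [0.543, 0.199, 0.005])]
258 []
260 [(301, [0.535, 0.198, 0.031])]
262 [(302, [0.53, 0.2, 0.03])]
264 [(301, [0.527, 0.2, 0.033])]
266 [(302, [0.523, 0.198, 0.029])]
268 [(301, [0.519, 0.196, 0.031])]
270 [(303, [0.515, 0.198, 0.027])]
272 [(311, [0.512, 0.194, 0.004])]
274 [(311, [0.508, 0.196, 0.006])]
276 [(311, [0.504, 0.196, 0.006])]
278 [(311, [0.5, 0.193, 0.004])]
280 [(311, [0.496, 0.196, 0.007])]
282 [(311, [0.492, 0.194, 0.006])]
284 [(311, [0.488, 0.194, 0.006])]
286 [(311, [0.485, 0.193, 0.005])]
288 [(311, [0.481, 0.194, 0.007])]
```

View pics/c8.png

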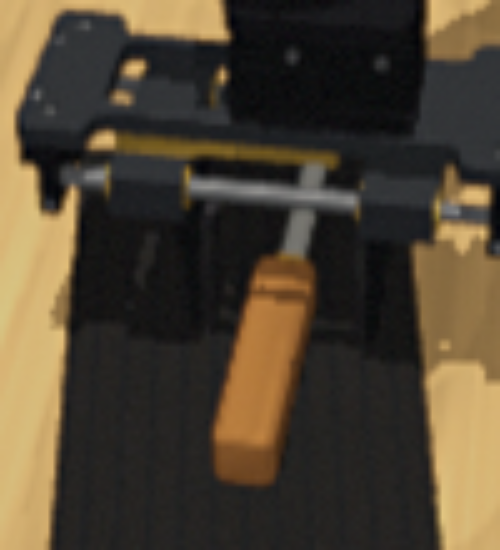

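The fingers, at crop (175,320) and (390,330), now straddle the handle just behind its front end, with the tips close to the mat. Closing.

Call:
step_arm(
  rows=[
    [[0,0,0],[0,0,0],15],
    [[0,0,0],[0,0,0],15],
    [[0,0,0],[0,0,0],15],
    [[0,0,0],[0,0,0],15],
    [[0,0,0],[0,0,0],15],
    [[0,0,0],[0,0,0],15],
    [[0,0,0],[0,0,0],15],
    [[0,0,0],[0,0,0],15],
    [[0,0,0],[0,0,0],15],
    [[0,0,0],[0,0,0],15],
  ],
  grip_force=60,
)

```text
time: 8.05
position: [0.5237, 0.1781, -0.0087]
tool_rot: [-2.262, -2.18, -0.016]
ft_force: [-0.9, 0.0, -0.9]
grip_width: 0.269
```

Call:
step_arm(
  rows=[
    [[0,0,0],[0,0,-8],15],
    [[0,0,0],[0,0,-15],15],
    [[0,0,0],[0,0,-20],15],
    [[0,0,0],[0,0,-20],15],
    [[0,0,0],[0,0,-20],15],
    [[0,0,0],[0,0,-10],15],
    [[0,0,0],[0,0,0],15],
  ],
)

```text
time: 8.63
position: [0.5219, 0.1783, 0.0928]
tool_rot: [-2.259, -2.182, -0.014]
ft_force: [0.0, -0.5, -1.1]
grip_width: 0.27
```

```bash
python3 -c "
from h import *
rep([.53,-.03,.2],100);d=grab('side','s4');t=grab('top','t4')
cv2.imwrite('pics/c9.png',np.hstack([cv2.resize(d['frame'][180:340,190:310,::-1],(400,533)),cv2.resize(t['frame'][170:270,160:260,::-1],(400,533))]))"
```

```text
t 8.63 pos [0.5219 0.1783 0.0928] F [ 0.02 -0.53 -1.08] M [-0.036 -0.12  -0.   ] w 0.27
 turn total [  0.36  -0.37 -11.99]  shift in present axes [-207.1   16.  -108.5]  shift in turned axes [-206.6  -28.2 -107.2]
```

View pics/c9.png

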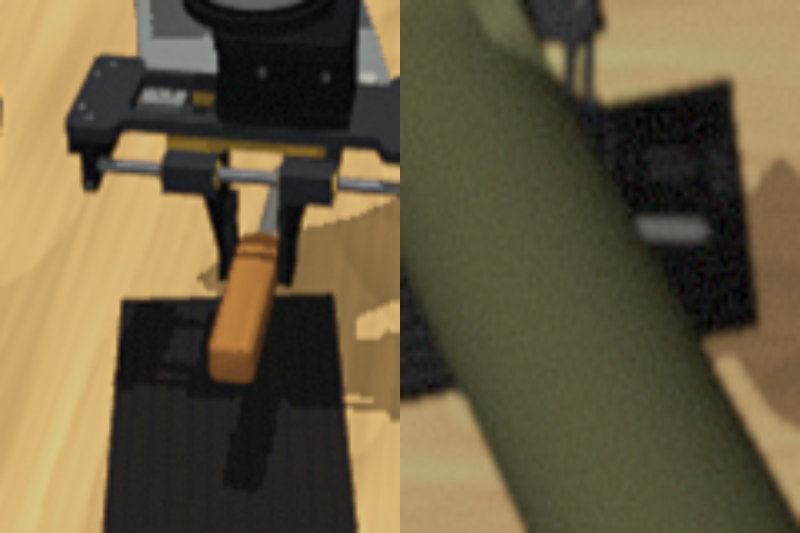

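The probe is held level at 23.5 mm opening with the rod pointing towards the lift. Next I turn to the lift's heading and go to a pose 80 mm short of the bar, with the rod lower than the bar.

Call:
step_arm(
  rows=[
    [[0,0,-5],[0,0,-7],15],
    [[0,0,-5],[0,0,-7],15],
    [[0,0,-3.7],[0,0,-7],15],
    [[0,0,0],[-20,0,-5],15],
    [[0,0,0],[-28,0,0],15],
    [[0,0,0],[-28,0,0],15],
    [[0,0,0],[-28,0,0],15],
    [[0,0,0],[-20,0,0],15],
    [[0,0,0],[-10,0,0],15],
    [[0,0,0],[0,0,0],15],
  ],
)

```text
time: 9.57
position: [0.5413, 0.0414, 0.1042]
tool_rot: [-1.948, -2.442, 0.01]
ft_force: [-0.1, 0.2, -0.7]
grip_width: 0.268
```

```bash
python3 -c "
from h import *
rep([.4975,.0203,.12],101.7)"
```

```text
t 9.57 pos [0.5413 0.0414 0.1042] F [-0.12  0.19 -0.7 ] M [-0.043 -0.1    0.031] w 0.268
 turn total [-0.9  -0.56  1.14]  shift in present axes [-10.7 -47.7 -15.2]  shift in turned axes [-11.8 -47.2 -15.8]
```

Call:
step_arm(
  rows=[
    [[-0.9,-0.5,1.1],[-5,-15,-6],15],
    [[0,0,0],[-5,-15,-5],15],
    [[0,0,0],[-2,-12,-4],15],
    [[0,0,0],[0,-5,0],15],
    [[0,0,0],[0,0,0],15],
  ],
)

```text
time: 9.98
position: [0.4928, 0.0256, 0.115]
tool_rot: [-1.971, -2.432, -0.002]
ft_force: [-0.3, -0.5, -1.8]
grip_width: 0.268
```

```bash
python3 -c "
from h import *
rep([.4975,.0203,.12],101.7);d=grab('side','s5');t=grab('top','t5')
cv2.imwrite('pics/c10.png',np.hstack([cv2.resize(d['frame'][100:270,210:330,::-1],(400,567)),cv2.resize(t['frame'][150:260,240:350,::-1],(400,567))]))"
```

```text
t 9.98 pos [0.4928 0.0256 0.115 ] F [-0.27 -0.54 -1.79] M [ 0.005 -0.131 -0.006] w 0.268
 turn total [-0.36 -0.56  0.26]  shift in present axes [-6.1  3.4 -5. ]  shift in turned axes [-6.1  3.5 -5. ]
```

View pics/c10.png

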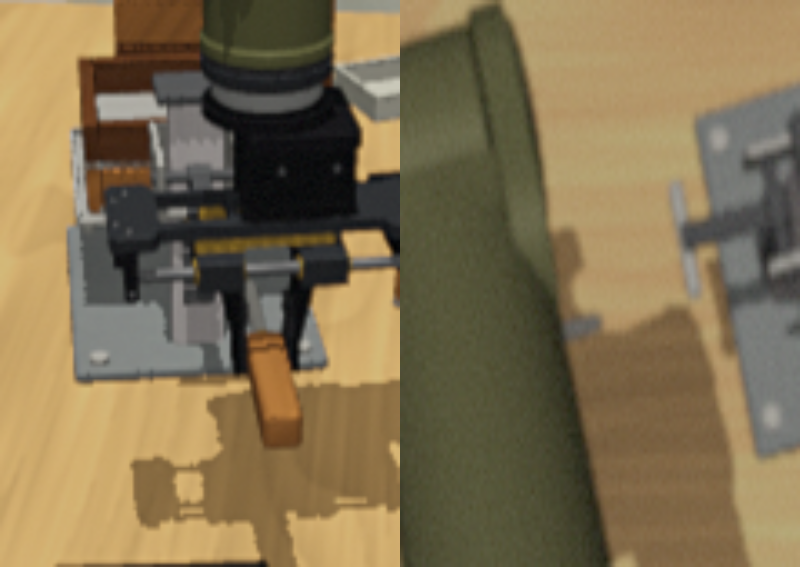

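```bash
python3 -c "
from h import *
t=load('t5');P=cloud(t)
for v in range(209,217):print(v,[(u,P[v,u].round(3).tolist()) for u in range(285,300) if P[v,u,2]>.06])
print(pt(t,294.5,213,.143))
p,R,s=tool();print(p+R.apply([-.1,0,-.028]), R.as_matrix()[:,0])
"
```

```text
209 []
210 []
211 [(289, [0.513, -0.054, 0.146]), (290, [0.513, -0.056, 0.146]), (291, [0.513, -0.059, 0.149]), (292, [0.512, -0.061, 0.15]), (293, [0.513, -0.064, 0.148]), (294, [0.513, -0.066, 0.147]), (295, [0.513, -0.069, 0.146])]
212 [(285, [0.511, -0.044, 0.146]), (286, [0.511, -0.046, 0.147]), (287, [0.51, -0.048, 0.152]), (288, [0.511, -0.051, 0.146]), (289, [0.511, -0.054, 0.147]), (290, [0.511, -0.056, 0.147]), (291, [0.51, -0.059, 0.148]), (292, [0.51, -0.061, 0.147]), (293, [0.51, -0.064, 0.148]), (294, [0.511, -0.066, 0.145]), (295, [0.511, -0.069, 0.144])]
213 [(285, [0.508, -0.043, 0.148]), (286, [0.508, -0.046, 0.149]), (287, [0.509, -0.049, 0.145]), (288, [0.508, -0.051, 0.146]), (289, [0.508, -0.053, 0.149]), (290, [0.508, -0.056, 0.149]), (291, [0.508, -0.058, 0.148]), (292, [0.508, -0.061, 0.146]), (293, [0.508, -0.063, 0.148]), (294, [0.508, -0.066, 0.147])]
214 [(285, [0.506, -0.043, 0.146]), (286, [0.505, -0.046, 0.149]), (287, [0.506, -0.048, 0.147]), (288, [0.505, -0.051, 0.148]), (289, [0.506, -0.053, 0.145]), (290, [0.505, -0.056, 0.148]), (291, [0.506, -0.058, 0.145]), (292, [0.506, -0.061, 0.145]), (293, [0.506, -0.064, 0.141])]
215 [(285, [0.43, -0.036, 0.542]), (286, [0.504, -0.046, 0.145]), (287, [0.504, -0.048, 0.145]), (288, [0.504, -0.051, 0.143])]
216 [(285, [0.427, -0.036, 0.55])]
[ 0.50852071 -0.06742636  0.143     ]
[ 0.51500736 -0.07210404  0.14227568] [-0.20776827  0.97812143  0.01052706]
```

Call:
step_arm(
  rows=[
    [[0,-0.5,0],[-12,3,-2],15],
    [[0,0,0],[-14,2.5,-1],15],
    [[0,0,0],[-14,0,0],15],
    [[0,0,0],[-12,0,0],15],
    [[0,0,0],[-8,0,0],15],
    [[0,0,0],[0,0,0],15],
  ],
)

```text
time: 10.58
position: [0.5165, -0.0366, 0.1177]
tool_rot: [-1.972, -2.44, 0.0]
ft_force: [-0.7, 0.3, -0.4]
grip_width: 0.268
```

```bash
python3 -c "
from h import *
rep([.5137,-.058,.12],101.7);t=grab('top','t6');d=grab('side','s6')
cv2.imwrite('pics/c11.png',np.hstack([cv2.resize(d['frame'][120:240,220:320,::-1],(400,480)),cv2.resize(t['frame'][160:240,280:350,::-1],(400,480))]))"
```

```text
t 10.58 pos [ 0.5165 -0.0366  0.1177] F [-0.72  0.32 -0.4 ] M [-0.053 -0.121 -0.034] w 0.268
 turn total [-0.17 -0.2   0.41]  shift in present axes [-20.3  -7.3  -2.3]  shift in turned axes [-20.4  -7.1  -2.3]
```

View pics/c11.png

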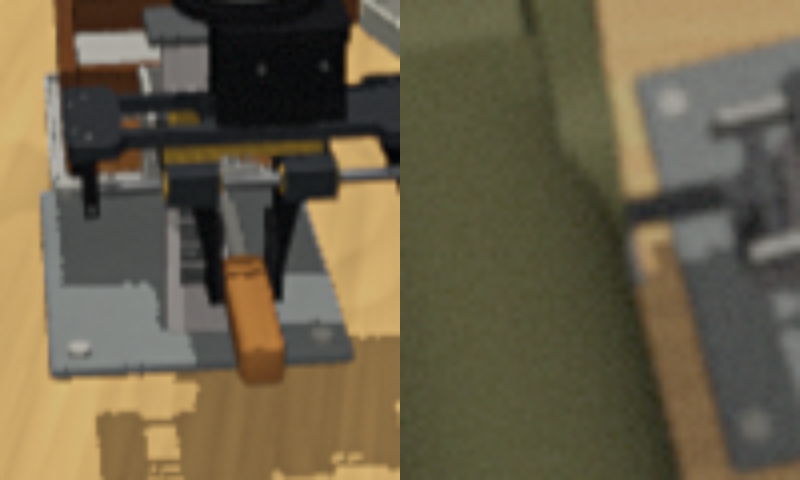

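Call:
step_arm(
  rows=[
    [[0,0,0.4],[-7,-3,0],15],
    [[0,0,0],[-10,-1.5,0],15],
    [[0,0,0],[-5,0,0],15],
    [[0,0,0],[0,0,0],15],
  ],
)

```text
time: 11.02
position: [0.5155, -0.0572, 0.1176]
tool_rot: [-1.975, -2.436, 0.0]
ft_force: [-0.3, -0.2, -1.0]
grip_width: 0.275
```

```bash
python3 -c "
from h import *
rep([.512,-.058,.12],101.7);t=grab('top','t7');d=grab('side','s7')
cv2.imwrite('pics/c12.png',np.hstack([cv2.resize(d['frame'][120:240,220:320,::-1],(400,480)),cv2.resize(t['frame'][160:240,290:360,::-1],(400,480))]))"
```

```text
t 11.02 pos [ 0.5155 -0.0572  0.1176] F [-0.28 -0.18 -1.05] M [-0.07  -0.084 -0.04 ] w 0.275
 turn total [-0.21 -0.25  0.25]  shift in present axes [ 0.  -3.6 -2.4]  shift in turned axes [-0.  -3.6 -2.4]
```

View pics/c12.png

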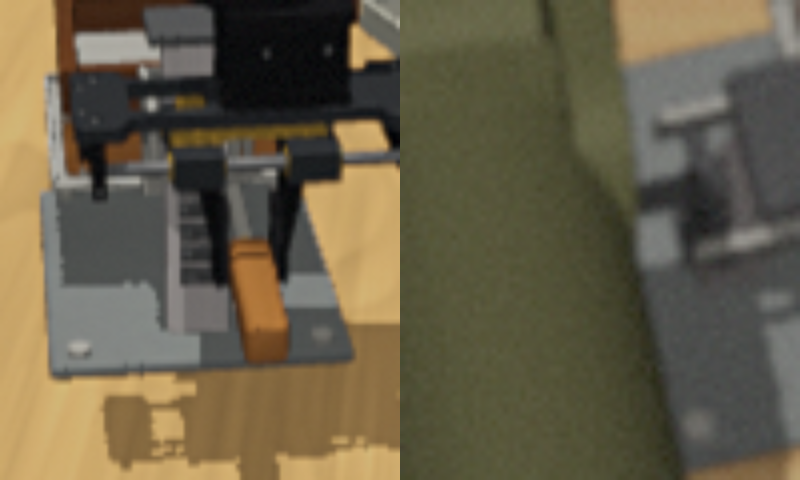

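The rod is about 25 mm past the bar and about 17 mm to one side of the tail, below the bar. Raising it gently while watching the force.

Call:
step_arm(
  rows=[
    [[0,0,0],[0,0,-3],15],
    [[0,0,0],[0,0,-2],15],
    [[0,0,0],[0,0,-1.5],15],
    [[0,0,0],[0,0,-1],15],
    [[0,0,0],[0,0,0],15],
  ],
)

```text
time: 11.53
position: [0.5156, -0.0543, 0.1263]
tool_rot: [-1.97, -2.439, -0.002]
ft_force: [0.7, -0.2, -0.9]
grip_width: 0.267
```

```bash
python3 -c "
from h import *
for i in range(3):rep([.512,-.058,.12],101.7);optics.get_image('side')"
```

```text
t 11.53 pos [ 0.5156 -0.0543  0.1263] F [ 0.65 -0.16 -0.89] M [-0.031 -0.126 -0.005] w 0.267
 turn total [-0.17 -0.29  0.44]  shift in present axes [-2.9 -4.3  6.3]  shift in turned axes [-2.9 -4.3  6.3]
t 11.58 pos [ 0.5156 -0.0542  0.1262] F [ 0.03  0.06 -0.58] M [-0.05  -0.117 -0.003] w 0.273
 turn total [-0.17 -0.3   0.44]  shift in present axes [-2.9 -4.3  6.2]  shift in turned axes [-2.9 -4.3  6.2]
t 11.63 pos [ 0.5155 -0.0544  0.1261] F [ 0.35 -0.71 -0.88] M [-0.039 -0.079  0.007] w 0.273
 turn total [-0.18 -0.3   0.44]  shift in present axes [-2.9 -4.1  6.1]  shift in turned axes [-2.9 -4.1  6.1]
```

Call:
step_arm(
  rows=[
    [[0,0,0],[-1,0,-1],15],
    [[0,0,0],[-1,0,-1],15],
    [[0,0,0],[0,0,-1],15],
    [[0,0,0],[0,0,0],15],
  ],
)

```text
time: 12.02
position: [0.5156, -0.0566, 0.1289]
tool_rot: [-1.97, -2.438, -0.001]
ft_force: [0.3, 0.1, -1.3]
grip_width: 0.272
```

```bash
python3 -c "
from h import *
rep([.512,-.058,.13],101.7)"
```

```text
t 12.02 pos [ 0.5156 -0.0566  0.1289] F [ 0.33  0.07 -1.31] M [-0.033 -0.163  0.043] w 0.272
 turn total [-0.23 -0.32  0.44]  shift in present axes [-0.6 -3.8 -1.1]  shift in turned axes [-0.6 -3.8 -1.1]
```

Call:
step_arm(
  rows=[
    [[0,0,0],[0,0,-1],15],
    [[0,0,0],[0,0,-1],15],
    [[0,0,0],[0,0,0],15],
  ],
)

```text
time: 12.27
position: [0.5154, -0.0567, 0.1308]
tool_rot: [-1.97, -2.438, -0.001]
ft_force: [0.1, 0.9, -2.7]
grip_width: 0.27
```

```bash
python3 -c "
from h import *
rep([.512,-.058,.13],101.7)"
```

```text
t 12.27 pos [ 0.5154 -0.0567  0.1308] F [ 0.06  0.91 -2.69] M [ 0.108 -0.193  0.054] w 0.27
 turn total [-0.25 -0.35  0.42]  shift in present axes [-0.6 -3.6  0.8]  shift in turned axes [-0.6 -3.6  0.8]
```

Contact at TCP z≈0.130: Fz is down about 1.7 N and Mx is up. Continuing in 1 mm rows.

Call:
step_arm(
  rows=[
    [[0,0,0],[0,0,-1.2],15],
    [[0,0,0],[0,0,-1.2],15],
    [[0,0,0],[0,0,-1.2],15],
    [[0,0,0],[0,0,-1.2],15],
    [[0,0,0],[0,0,-1],15],
  ],
)

```text
time: 12.68
position: [0.5152, -0.0568, 0.1358]
tool_rot: [-1.969, -2.437, -0.002]
ft_force: [1.4, -1.2, -5.3]
grip_width: 0.273
```

```bash
python3 -c "
from h import *
rep([.512,-.058,.13],101.7)"
```

```text
t 12.68 pos [ 0.5152 -0.0568  0.1358] F [ 1.41 -1.23 -5.29] M [ 0.107 -0.408  0.037] w 0.273
 turn total [-0.25 -0.41  0.43]  shift in present axes [-0.6 -3.3  5.8]  shift in turned axes [-0.6 -3.3  5.8]
```

Call:
step_arm(
  rows=[
    [[0,0,0],[0,0,-1.2],15],
    [[0,0,0],[0,0,-1.2],15],
    [[0,0,0],[0,0,-1.2],15],
  ],
)

```text
time: 12.93
position: [0.5152, -0.057, 0.1397]
tool_rot: [-1.969, -2.437, -0.002]
ft_force: [1.1, 0.6, -2.4]
grip_width: 0.268
```

```bash
python3 -c "
from h import *
for i in range(2): rep([.512,-.058,.13],101.7);d=grab('side','s8')
cv2.imwrite('pics/c13.png',np.hstack([cv2.resize(d['frame'][120:240,220:320,::-1],(400,480))]))"
```

```text
t 12.93 pos [ 0.5152 -0.057   0.1397] F [ 1.13  0.57 -2.41] M [ 0.021 -0.312  0.042] w 0.268
 turn total [-0.25 -0.4   0.42]  shift in present axes [-0.4 -3.3  9.7]  shift in turned axes [-0.3 -3.4  9.7]
t 12.98 pos [ 0.5153 -0.057   0.14  ] F [ 0.54 -0.79 -3.27] M [-0.05  -0.203  0.036] w 0.269
 turn total [-0.24 -0.39  0.42]  shift in present axes [-0.3 -3.4 10. ]  shift in turned axes [-0.3 -3.5 10. ]
```

View pics/c13.png

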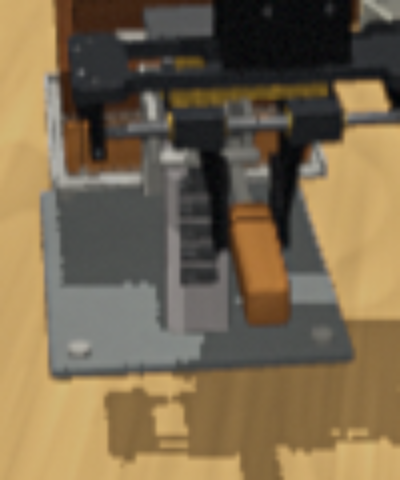

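Call:
step_arm(
  rows=[
    [[0,0,0],[0,0,-1],15],
    [[0,0,0],[0,0,-0.8],15],
  ],
)

```text
time: 13.2
position: [0.5152, -0.0572, 0.142]
tool_rot: [-1.97, -2.437, -0.001]
ft_force: [0.8, -0.4, -2.7]
grip_width: 0.271
```

```bash
python3 -c "
from h import *
for i in range(2): rep([.512,-.058,.13],101.7);d=grab('side','s9_%d'%i)"
```

```text
t 13.2 pos [ 0.5152 -0.0572  0.142 ] F [ 0.78 -0.45 -2.7 ] M [-0.096 -0.221  0.007] w 0.271
 turn total [-0.27 -0.37  0.41]  shift in present axes [-0.2 -3.2 12. ]  shift in turned axes [-0.2 -3.3 12. ]
t 13.25 pos [ 0.5152 -0.0572  0.1421] F [-0.1  -0.25 -2.2 ] M [-0.059 -0.091  0.01 ] w 0.268
 turn total [-0.26 -0.36  0.41]  shift in present axes [-0.2 -3.3 12.1]  shift in turned axes [-0.1 -3.3 12.1]
```

```bash
python3 -c "
from h import *
P0=None
for n in ('s7','s8','s9_0','s9_1'):
  d=load(n);g=cv2.cvtColor(d['frame'],cv2.COLOR_RGB2GRAY)
  print(n,[g[155:172,u].tolist() for u in (234,)])
c=lambda n:cv2.resize(load(n)['frame'][125:195,225:295,::-1],(390,390),interpolation=cv2.INTER_CUBIC)
cv2.imwrite('pics/c14.png',np.hstack([c('s7'),c('s9_1')]))"
```

```text
s7 [[166, 169, 169, 172, 170, 170, 172, 172, 153, 127, 152, 146, 94, 84, 82, 79, 81]]
s8 [[167, 168, 168, 171, 170, 170, 171, 172, 162, 143, 142, 125, 88, 80, 81, 79, 83]]
s9_0 [[166, 168, 168, 171, 170, 171, 172, 172, 155, 128, 152, 145, 95, 88, 83, 79, 81]]
s9_1 [[167, 167, 169, 172, 171, 171, 172, 172, 162, 145, 134, 104, 90, 93, 83, 79, 82]]
```

View pics/c14.png

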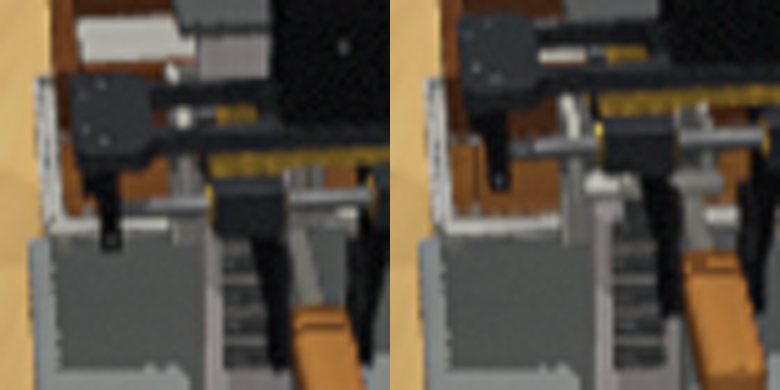

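The right crop shows the bar at (600–720,185) lifted about 10 mm by the rod, with the platform still in place. One more millimetre at a time.

Call:
step_arm(
  rows=[
    [[0,0,0],[0,0,-0.8],15],
    [[0,0,0],[0,0,-0.5],15],
  ],
)

```text
time: 13.47
position: [0.5148, -0.0571, 0.1432]
tool_rot: [-1.97, -2.437, -0.0]
ft_force: [1.3, -0.8, -5.9]
grip_width: 0.269
```

```bash
python3 -c "
from h import *
for i in range(3): rep([.512,-.058,.13],101.7);d=grab('side','s10_%d'%i)
g=cv2.cvtColor(d['frame'],cv2.COLOR_RGB2GRAY);print(g[155:172,234].tolist())"
```

```text
t 13.47 pos [ 0.5148 -0.0571  0.1432] F [ 1.25 -0.81 -5.91] M [ 0.192 -0.303  0.088] w 0.269
 turn total [-0.3  -0.39  0.4 ]  shift in present axes [-0.4 -2.9 13.2]  shift in turned axes [-0.3 -3.  13.2]
t 13.52 pos [ 0.5148 -0.0571  0.1431] F [ 1.52 -0.48 -6.31] M [ 0.146 -0.373  0.162] w 0.274
 turn total [-0.3  -0.39  0.41]  shift in present axes [-0.4 -2.9 13.1]  shift in turned axes [-0.3 -2.9 13.1]
t 13.57 pos [ 0.5148 -0.0571  0.1429] F [ 0.48 -0.91 -5.69] M [ 0.206 -0.354  0.033] w 0.269
 turn total [-0.3 -0.4  0.4]  shift in present axes [-0.4 -2.8 12.9]  shift in turned axes [-0.4 -2.9 12.9]
[168, 167, 167, 168, 170, 172, 171, 169, 152, 127, 142, 132, 114, 120, 96, 79, 80]
```

The force jumped to about 5 N and the platform edge dropped about 1 px, so the pawl is out and the load hangs on the probe. Lowering at about 24 mm/s.

Call:
step_arm(
  rows=[
    [[0,0,0],[0,0,0.7],15],
    [[0,0,0],[0,0,1.2],15],
    [[0,0,0],[0,0,1.6],15],
    [[0,0,0],[0,0,2],15],
    [[0,0,0],[0,0,2],15],
  ],
)

```text
time: 14.03
position: [0.5148, -0.057, 0.1345]
tool_rot: [-1.969, -2.437, -0.001]
ft_force: [0.6, -0.0, -4.3]
grip_width: 0.276
```

```bash
python3 -c "
from h import *
rep([.512,-.058,.06],101.7);d=grab('side','s11')
g=cv2.cvtColor(d['frame'],cv2.COLOR_RGB2GRAY);print(g[155:182,234].tolist());rep([.512,-.058,.06],101.7)
cv2.imwrite('pics/c15.png',cv2.resize(d['frame'][120:240,220:320,::-1],(400,480)))"
```

```text
t 14.03 pos [ 0.5148 -0.057   0.1345] F [ 0.64 -0.04 -4.27] M [ 0.068 -0.217  0.084] w 0.276
 turn total [-0.29 -0.42  0.41]  shift in present axes [-1.  -2.6 74.5]  shift in turned axes [-0.4 -3.  74.5]
[165, 166, 168, 166, 168, 171, 172, 172, 171, 159, 145, 153, 149, 137, 123, 112, 99, 85, 81, 79, 78, 81, 102, 112, 104, 127, 130]
t 14.08 pos [ 0.5146 -0.057   0.1341] F [ 1.57 -0.36 -5.5 ] M [ 0.093 -0.4    0.18 ] w 0.274
 turn total [-0.31 -0.43  0.41]  shift in present axes [-0.9 -2.4 74.1]  shift in turned axes [-0.4 -2.8 74.1]
```

View pics/c15.png

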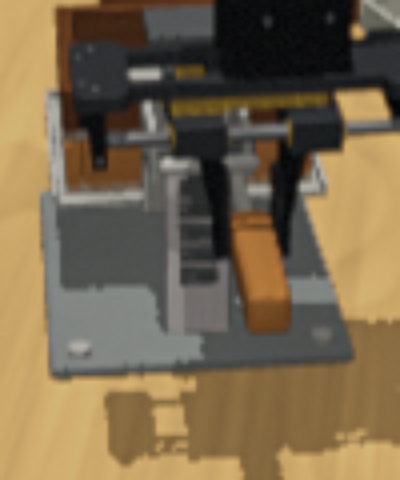

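The platform's lower edge has followed, from crop (100,180) to (100,197), with the force still about 5 N. Continuing down.

Call:
step_arm(
  rows=[
    [[0,0,0],[0,0,1.8],15],
    [[0,0,0],[0,0,2],15],
    [[0,0,0],[0,0,2],15],
    [[0,0,0],[0,0,2],15],
    [[0,0,0],[0,0,2],15],
    [[0,0,0],[0,0,2],15],
    [[0,0,0],[0,0,2],15],
    [[0,0,0],[0,0,2],15],
    [[0,0,0],[0,0,2],15],
    [[0,0,0],[0,0,2],15],
  ],
)

```text
time: 14.92
position: [0.5148, -0.057, 0.1126]
tool_rot: [-1.969, -2.437, -0.001]
ft_force: [0.5, 0.0, -3.5]
grip_width: 0.271
```

```bash
python3 -c "
from h import *
rep([.5155,-.057,.06],101.7)"
```

```text
t 14.92 pos [ 0.5148 -0.057   0.1126] F [ 0.53  0.05 -3.54] M [ 0.063 -0.278  0.077] w 0.271
 turn total [-0.28 -0.41  0.41]  shift in present axes [-0.5  0.9 52.6]  shift in turned axes [-0.1  0.7 52.6]
```

Call:
step_arm(
  rows=[
    [[0,0,0],[0,0,1.6],15],
    [[0,0,0],[0,0,1.7],15],
    [[0,0,0],[0,0,1.7],15],
    [[0,0,0],[0,0,1.7],15],
    [[0,0,0],[0,0,1.7],15],
    [[0,0,0],[0,0,1.7],15],
    [[0,0,0],[0,0,1.7],15],
    [[0,0,0],[0,0,1.7],15],
    [[0,0,0],[0,0,1.7],15],
    [[0,0,0],[0,0,1.7],15],
    [[0,0,0],[0,0,1.7],15],
    [[0,0,0],[0,0,1.5],15],
  ],
)

```text
time: 15.92
position: [0.5148, -0.057, 0.0901]
tool_rot: [-1.97, -2.436, -0.001]
ft_force: [1.0, -0.8, -4.7]
grip_width: 0.273
```

```bash
python3 -c "
from h import *
rep([.5155,-.057,.06],101.7);d=grab('side','s12')
cv2.imwrite('pics/c16.png',cv2.resize(d['frame'][120:240,220:320,::-1],(400,480)))"
```

```text
t 15.92 pos [ 0.5148 -0.057   0.0901] F [ 0.97 -0.85 -4.72] M [ 0.088 -0.356  0.103] w 0.273
 turn total [-0.27 -0.42  0.39]  shift in present axes [-0.3  0.8 30.1]  shift in turned axes [-0.1  0.7 30.1]
```

View pics/c16.png

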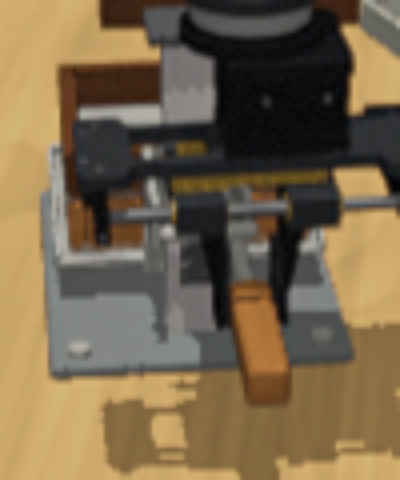

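The platform edge is now at crop (100,258) and still follows the probe. Continuing.

Call:
step_arm(
  rows=[
    [[0,0,0],[0,0,1.5],15],
    [[0,0,0],[0,0,1.7],15],
    [[0,0,0],[0,0,1.7],15],
    [[0,0,0],[0,0,1.7],15],
    [[0,0,0],[0,0,1.7],15],
    [[0,0,0],[0,0,1.7],15],
    [[0,0,0],[0,0,1.6],15],
    [[0,0,0],[0,0,1.5],15],
    [[0,0,0],[0,0,1.2],15],
    [[0,0,0],[0,0,1],15],
  ],
)

```text
time: 16.8
position: [0.5148, -0.057, 0.073]
tool_rot: [-1.97, -2.436, -0.002]
ft_force: [1.5, -1.3, -5.0]
grip_width: 0.266
```

```bash
python3 -c "
from h import *
rep([.5155,-.057,.06],101.7);d=grab('side','s13');rep([.5155,-.057,.06],101.7)
cv2.imwrite('pics/c17.png',cv2.resize(d['frame'][120:240,220:320,::-1],(400,480)))"
```

```text
t 16.8 pos [ 0.5148 -0.057   0.073 ] F [ 1.55 -1.27 -5.03] M [ 0.101 -0.398  0.133] w 0.266
 turn total [-0.26 -0.42  0.39]  shift in present axes [-0.2  0.8 13. ]  shift in turned axes [-0.1  0.7 13. ]
t 16.85 pos [ 0.5147 -0.0571  0.0728] F [ 2.05 -0.11 -6.84] M [ 0.156 -0.418  0.118] w 0.269
 turn total [-0.27 -0.42  0.39]  shift in present axes [-0.2  0.9 12.8]  shift in turned axes [-0.1  0.8 12.8]
```

View pics/c17.png

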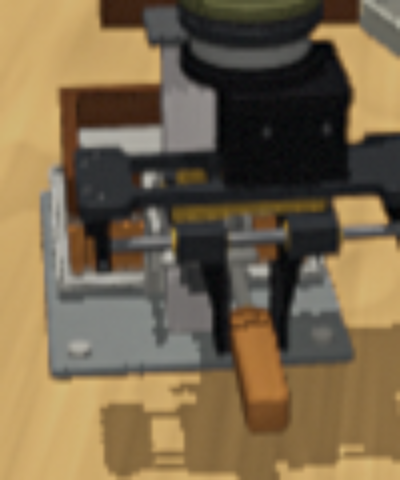

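Call:
step_arm(
  rows=[
    [[0,0,0],[0,0,1],15],
    [[0,0,0],[0,0,1],15],
    [[0,0,0],[0,0,1],15],
    [[0,0,0],[0,0,1],15],
    [[0,0,0],[0,0,0.8],15],
    [[0,0,0],[0,0,0.2],15],
  ],
)

```text
time: 17.35
position: [0.5148, -0.057, 0.0674]
tool_rot: [-1.97, -2.436, -0.002]
ft_force: [0.6, -0.2, -2.5]
grip_width: 0.274
```

```bash
python3 -c "
from h import *
rep([.5155,-.057,.06],101.7);d=grab('side','s14');rep([.5155,-.057,.06],101.7)"
```

```text
t 17.35 pos [ 0.5148 -0.057   0.0674] F [ 0.64 -0.2  -2.47] M [ 0.002 -0.325  0.051] w 0.274
 turn total [-0.25 -0.43  0.39]  shift in present axes [-0.2  0.7  7.4]  shift in turned axes [-0.2  0.7  7.4]
t 17.4 pos [ 0.5148 -0.057   0.0674] F [ 1.23 -0.52 -3.46] M [ 0.03  -0.262  0.063] w 0.271
 turn total [-0.25 -0.43  0.39]  shift in present axes [-0.2  0.7  7.4]  shift in turned axes [-0.2  0.6  7.4]
```

Call:
step_arm(
  rows=[
    [[0,0,0],[0,0,0.8],15],
    [[0,0,0],[0,0,0.8],15],
    [[0,0,0],[0,0,0.8],15],
    [[0,0,0],[0,0,0.2],15],
    [[0,0,0],[0,0,0],15],
  ],
)

```text
time: 17.82
position: [0.5149, -0.0566, 0.0655]
tool_rot: [-1.97, -2.437, -0.001]
ft_force: [0.9, -0.1, -2.2]
grip_width: 0.271
```

```bash
python3 -c "
from h import *
rep([.5155,-.057,.06],101.7);d=grab('side','s15');rep([.5155,-.057,.06],101.7)
c=lambda n:cv2.resize(load(n)['frame'][140:215,220:300,::-1],(390,366),interpolation=cv2.INTER_CUBIC)
cv2.imwrite('pics/c18.png',np.hstack([c('s14'),c('s15')]))"
```

```text
t 17.82 pos [ 0.5149 -0.0566  0.0655] F [ 0.93 -0.11 -2.18] M [ 0.032 -0.223  0.039] w 0.271
 turn total [-0.26 -0.39  0.4 ]  shift in present axes [-0.5  0.5  5.5]  shift in turned axes [-0.5  0.5  5.5]
t 17.87 pos [ 0.5149 -0.0566  0.0655] F [ 0.28 -0.21 -2.6 ] M [-0.024 -0.207  0.011] w 0.27
 turn total [-0.26 -0.4   0.4 ]  shift in present axes [-0.5  0.5  5.5]  shift in turned axes [-0.5  0.5  5.5]
```

View pics/c18.png

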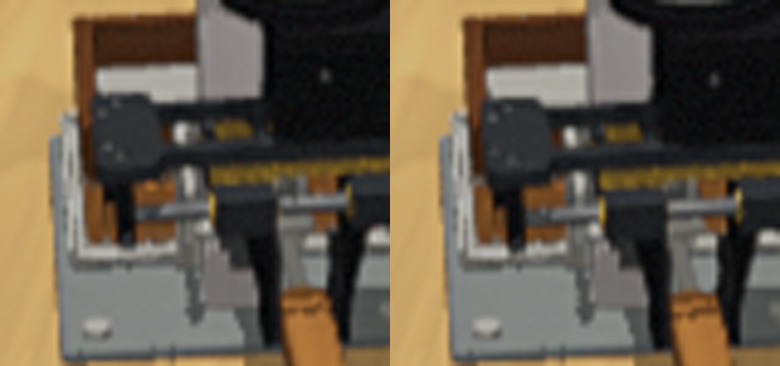

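```bash
python3 -c "
from h import *
for n in ('s0','s14','s15'):
  P=cloud(load(n)); m=(P[...,0]>.585)&(P[...,0]<.625)&(P[...,1]<-.2)&(P[...,1]>-.3)
  for v in range(150,205):
    q=P[v,228:240]; 
  c=[(v,P[v,233].round(3).tolist()) for v in range(140,200,4)];print(n,c)
"
```

```text
s0 [(140, [0.691, -0.394, 0.104]), (144, [0.686, -0.37, 0.102]), (148, [0.681, -0.343, 0.102]), (152, [0.678, -0.322, 0.099]), (156, [0.67, -0.283, 0.106]), (160, [0.665, -0.256, 0.107]), (164, [0.661, -0.231, 0.107]), (168, [0.695, -0.394, 0.013]), (172, [0.691, -0.37, 0.012]), (176, [0.686, -0.343, 0.012]), (180, [0.683, -0.325, 0.009]), (184, [0.677, -0.297, 0.011]), (188, [0.673, -0.275, 0.011]), (192, [0.669, -0.252, 0.011]), (196, [0.665, -0.228, 0.012])]
s14 [(140, [0.74, -0.638, -0.002]), (144, [0.733, -0.599, 0.0]), (148, [0.727, -0.569, -0.001]), (152, [0.721, -0.535, 0.0]), (156, [0.716, -0.508, -0.002]), (160, [0.71, -0.476, -0.001]), (164, [0.693, -0.389, 0.028]), (168, [0.689, -0.366, 0.027]), (172, [0.685, -0.341, 0.026]), (176, [0.681, -0.318, 0.026]), (180, [0.676, -0.294, 0.026]), (184, [0.678, -0.301, 0.009]), (188, [0.673, -0.274, 0.011]), (192, [0.67, -0.253, 0.01]), (196, [0.665, -0.228, 0.012])]
s15 [(140, [0.739, -0.635, -0.001]), (144, [0.733, -0.599, -0.0]), (148, [0.727, -0.57, -0.002]), (152, [0.722, -0.539, -0.002]), (156, [0.716, -0.506, -0.001]), (160, [0.711, -0.478, -0.001]), (164, [0.694, -0.394, 0.026]), (168, [0.689, -0.364, 0.028]), (172, [0.685, -0.342, 0.026]), (176, [0.68, -0.313, 0.028]), (180, [0.676, -0.295, 0.025]), (184, [0.677, -0.295, 0.012]), (188, [0.674, -0.277, 0.009]), (192, [0.669, -0.251, 0.011]), (196, [0.666, -0.231, 0.01])]
```

The platform rim went from z 0.105 to 0.026, so it is fully down, and the probe still holds the pawl out at about 1.7 N. Now I lower the rod clear of the bar and pull it straight back.

Call:
step_arm(
  rows=[
    [[0,0,0],[0,0,0.5],15],
    [[0,0,0],[0,0,2],15],
    [[0,0,0],[0,0,3],15],
    [[0,0,0],[0,0,4],15],
    [[0,0,0],[0,0,4],15],
    [[0,0,0],[0,0,4],15],
    [[0,0,0],[0,0,4],15],
    [[0,0,0],[0,0,4],15],
    [[0,0,0],[0,0,2],15],
    [[0,0,0],[0,0,0],15],
  ],
)

```text
time: 18.7
position: [0.5147, -0.0561, 0.0352]
tool_rot: [-1.969, -2.437, -0.001]
ft_force: [-0.1, -0.1, -1.3]
grip_width: 0.271
```

```bash
python3 -c "
from h import *
rep([.5155,-.057,.04],101.7)"
```

```text
t 18.7 pos [ 0.5147 -0.0561  0.0352] F [-0.08 -0.08 -1.27] M [-0.004 -0.105 -0.046] w 0.271
 turn total [-0.28 -0.4   0.41]  shift in present axes [-1.   0.5 -4.8]  shift in turned axes [-1.   0.6 -4.8]
```

Call:
step_arm(
  rows=[
    [[0,0,0],[10,0,0],15],
    [[0,0,0],[18,0,0],15],
    [[0,0,0],[20,0,0],15],
    [[0,0,0],[20,0,-3],15],
    [[0,0,0],[20,0,-6],15],
    [[0,0,0],[20,0,-6],15],
    [[0,0,5],[20,0,-6],15],
    [[0,0,5],[20,4,-6],15],
    [[0,0,3.6],[20,4,0],15],
    [[0,0,0],[20,4,0],15],
    [[0,0,0],[0,0,0],15],
  ],
)

```text
time: 19.62
position: [0.4954, 0.1436, 0.067]
tool_rot: [-2.261, -2.172, -0.006]
ft_force: [-0.8, 0.2, 0.2]
grip_width: 0.272
```

```bash
python3 -c "
from h import *
rep([.5237,.178,.04],88)"
```

```text
t 19.62 pos [0.4954 0.1436 0.067 ] F [-0.75  0.19  0.23] M [ 0.047 -0.065 -0.006] w 0.272
 turn total [-0.11 -0.4  -0.29]  shift in present axes [35.3 27.  27.2]  shift in turned axes [35.4 27.1 27. ]
```

Call:
step_arm(
  rows=[
    [[0,-0.4,0],[12,9,0],15],
    [[0,0,0],[12,9,5],15],
    [[0,0,0],[8,7,10],15],
    [[0,0,0],[3,2,8],15],
    [[0,0,0],[0,0,0],15],
  ],
)

```text
time: 20.03
position: [0.5232, 0.1819, 0.0444]
tool_rot: [2.259, 2.182, -0.002]
ft_force: [-0.5, -1.3, -1.2]
grip_width: 0.265
```

```bash
python3 -c "
from h import *
rep([.5237,.178,-.0085],88);d=grab('side','s16')
cv2.imwrite('pics/c19.png',cv2.resize(d['frame'][140:340,170:340,::-1],(510,600),interpolation=cv2.INTER_CUBIC))"
```

```text
t 20.03 pos [0.5232 0.1819 0.0444] F [-0.52 -1.32 -1.18] M [-0.055 -0.034 -0.023] w 0.265
 turn total [-0.01  0.08  0.01]  shift in present axes [-3.9  0.7 52.9]  shift in turned axes [-3.9  0.7 52.9]
```

View pics/c19.png

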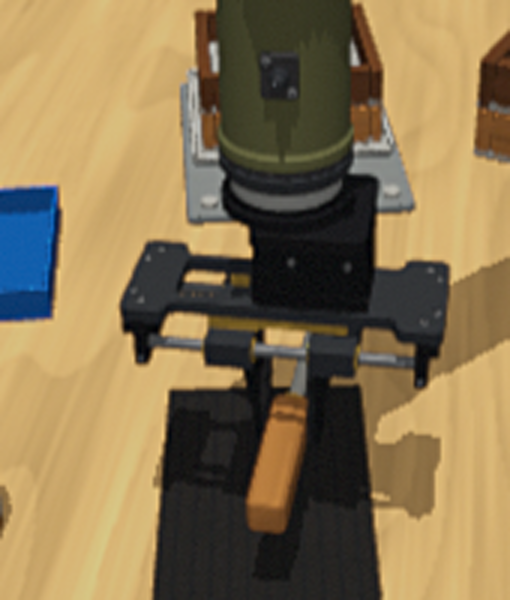

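The probe is back over the mat, with the handle at crop (280,460). Lowering it slowly.

Call:
step_arm(
  rows=[
    [[0,0,0],[-2,0,12],15],
    [[0,0,0],[-1,0,12],15],
    [[0,0,0],[0,0,10],15],
    [[0,0,0],[0,0,6],15],
    [[0,0,0],[0,0,3],15],
    [[0,0,0],[0,0,1.5],15],
    [[0,0,0],[0,0,0],15],
  ],
)

```text
time: 20.67
position: [0.5213, 0.1737, -0.0045]
tool_rot: [2.262, 2.176, -0.008]
ft_force: [0.9, -0.2, -0.5]
grip_width: 0.273
```

```bash
python3 -c "
from h import *
rep([.5237,.178,-.0085],88)"
```

```text
t 20.67 pos [ 0.5213  0.1737 -0.0045] F [ 0.89 -0.18 -0.49] M [-0.03  -0.073  0.033] w 0.273
 turn total [-0.1   0.3  -0.23]  shift in present axes [4.4 2.2 3.9]  shift in turned axes [4.4 2.2 4. ]
```

Call:
step_arm(
  rows=[
    [[0,0,0],[0,0,1.5],15],
    [[0,0,0],[0,0,1.3],15],
    [[0,0,0],[0,0,0.8],15],
    [[0,0,0],[0,0,0],15],
  ],
)

```text
time: 21.0
position: [0.5222, 0.174, -0.0075]
tool_rot: [2.262, 2.175, -0.005]
ft_force: [0.1, -0.2, -1.9]
grip_width: 0.268
```

```bash
python3 -c "
from h import *
rep([.5237,.178,-.0085],88)"
```

```text
t 21.0 pos [ 0.5222  0.174  -0.0075] F [ 0.05 -0.24 -1.94] M [-0.062 -0.075 -0.024] w 0.268
 turn total [-0.01  0.27 -0.23]  shift in present axes [4.1 1.4 1. ]  shift in turned axes [4.1 1.4 1. ]
```

Within about 1 mm of the mat. Releasing and rising.

Call:
step_arm(
  rows=[
    [[0,0,0],[0,0,0.8],15],
    [[0,0,0],[0,0,0],60],
    [[0,0,0],[0,0,0],60],
    [[0,0,0],[0,0,0],60],
    [[0,0,0],[0,0,0],60],
    [[0,0,0],[0,0,0],60],
    [[0,0,0],[0,0,0],60],
    [[0,0,0],[0,0,0],60],
    [[0,0,0],[0,0,0],60],
    [[0,0,0],[0,0,0],60],
  ],
)

```text
time: 21.83
position: [0.5237, 0.1749, -0.0068]
tool_rot: [2.261, 2.175, -0.001]
ft_force: [1.0, -0.1, 0.3]
grip_width: 0.688
```

Call:
step_arm(
  rows=[
    [[0,0,0],[0,0,-10],60],
    [[0,0,0],[0,0,-20],60],
    [[0,0,0],[0,0,-30],60],
    [[0,0,0],[0,0,-30],60],
    [[0,0,0],[0,0,-30],60],
    [[0,0,0],[0,0,-30],60],
    [[0,0,0],[0,0,-30],60],
    [[0,0,0],[0,0,-20],60],
    [[0,0,0],[0,0,0],60],
  ],
)

```text
time: 22.58
position: [0.5203, 0.1771, 0.2055]
tool_rot: [2.257, 2.182, -0.006]
ft_force: [0.3, 0.6, 0.5]
grip_width: 0.685
```

```bash
python3 -c "
from h import *
rep([.5237,.178,.2],88);grab('side','s17');grab('top','t17')"
```

```text
t 22.58 pos [0.5203 0.1771 0.2055] F [0.32 0.56 0.52] M [ 0.06  -0.174  0.   ] w 0.685
 turn total [-0.05  0.24  0.05]  shift in present axes [1.  3.3 5.5]  shift in turned axes [1.  3.3 5.5]
```

View pics/s17.png

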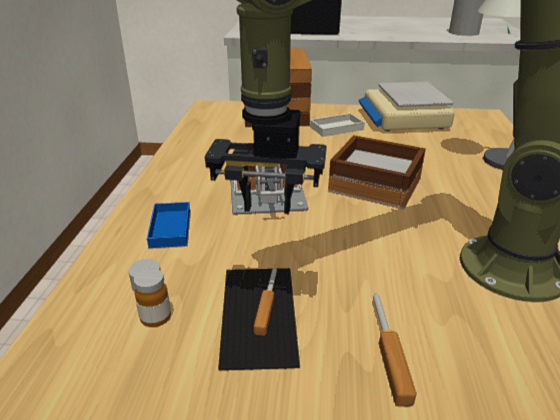

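View pics/t17.png

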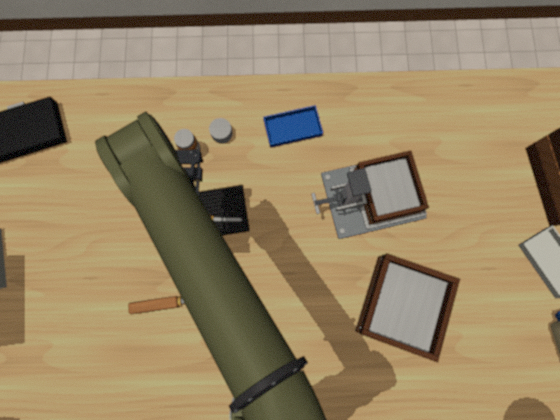

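The side view shows the probe lying on the mat at (266,305) with the hand clear above it. The top view shows the platform and screens down at (390,190), and the boat, jar and tin where they were. Handing in.

```bash
python3 -c "
from h import *
d=load('s17');print('handle',pt(d,264,315),pt(d,262,325));print(order.close_job())"
```

```text
handle [0.52205966 0.2357668  0.0320109 ] [0.52289534 0.25864037 0.02936349]
the job is handed in; nothing more can be done
None
```

The load is fully down, the smaller probe is back on the mat, and the job is handed in at about 22.6 s. I have no verdict back.

**What I did:** I slipped the probe's rod under the bar to one side of the tail and raised it about 13 mm. At that point the force jumped to about 5 N and the platform sank slightly, so the pawl was out. I then lowered at 20–25 mm/s with the load hanging on the probe. It was still held at about 1.7 N when the platform stopped. After that I dropped the rod clear, pulled it straight back, laid the probe on the mat and raised the open hand about 0.2 m.

**Last checks:**
- **Platform:** the rim went from z 0.105 to 0.026 m, 79 mm of the 80 expected, within the depth noise.
- **Probe:** it lies flat on the mat near its old place, with the handle top at z 0.032 m.
- **Screens and bystanders:** the screens stand upright on the platform, and the boat, jar and tin look unmoved.
- **Force:** the highest wrist reading was about 7 N, including roughly 1 N for the probe's weight.

**What failed or disagreed:**
- **First grasp:** the first close missed, shutting just above the handle. In the camera's depth image the fingertips were about 28 mm higher than the reported TCP height implies. I regripped using the camera heights and it held.
- **Pawl angle:** I never measured it directly, only inferred it from the bar lift, the force jump and the sinking platform.

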